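Sort spice tins and measuring scoops from under and before the pantry rack

ROBOT

A 6-joint arm with a two-finger parallel gripper is mounted at the origin on the work surface. World frame = base frame: x ahead of the robot, y to its left, z up, the work surface at z = 0. Lengths are in mm, angles in rad, forces in N, time in s.
With the tool pointing down it reaches from about 325 to 1000 mm from the base axis. Payload 5.1 kg.
Tool frame: the origin (TCP) lies between the finger pads; the fingertips stand 14 mm ahead of it and the grasp point (between the pads) lies 5 mm behind it; z points along the fingers, y is the line along which they close (so a half turn about z gives the same grasp; the last joint's range is limited). The gripper opens to 85 mm and grips with 20 to 120 N. Pads are 22 mm wide; open, the fingers measure 114 mm over their backs; the gripper's body (76 mm by 85 mm) begins 54 mm behind the grasp point. The pads swing forward as they close: fully open they stand 13 mm farther back than shut.
Start: joints at [-1.308, 0.124, 1.65, -0, 1.367, -0.083], TCP at [220.284, -611.522, 245.322] pointing down, gripper open.
Joint ranges: [-2.61, 2.61], [-1.02, 2.33], [0.03, 2.71], [-1.35, 4.49], [0.32, 2.68], [-2.91, 2.91]. Speed limits (rad/s): [2.57, 2.57, 3.14, 3.14, 3.14, 3.14].

INTERFACE

Orientations are given as a 3x3 rotation matrix whose columns are the frame's x, y, z axes.
In Python, from workcell import env gives the robot as it stands. The module is installed in compiled form; this text tells all that it offers.
- The arm moves only by the shell command python3 -m pendant 'ROWS' [FORCE]. ROWS is JSON, a list of rows, each an object of numbers: "dx", "dy", "dz": the shift along the tool's x, y, z each as a share of 1 m, from -1 to 1; "roll": the turn about the tool's z as a share of 0.5 rad, from -1 to 1; "grip": the closure, from 0 (fully open) to 1 (shut). In form: [{"dx": .., "dy": .., "dz": .., "roll": .., "grip": ..}, ...]. A call has 1 to 5 rows; each row shifts and turns the commanded pose from where the row before left it, along the tool's axes as they then stand; what a row does not reach is not made up. A row lasts 1/10 s, in which the tool goes at most 50 mm and 8.59 degrees, less where a joint would pass 70% of its speed; a pose out of reach is approached as far as the arm can. A call with a number of a shift or a turn outside -1 to 1 is refused whole. A call with a gripper value outside its range is refused whole. The fingers move at their own pace and stop on an object; FORCE is the grip in N (left out, the last holds). Time passes only in rows, so rows that do not move let the fingers close. It gives the time, the measured TCP pose, the force, the opening and the grip force at its end, in the units of the state.
- env.observe(): the state, without advancing time (a new reading comes with each control period).
- env.read_camera(name): name is "scene" or "top" or "wrist"; returns the picture (420x560x3 uint8, red, green, blue); there is no depth.
- env.camera_params(name): a dict with "mtx" (3x3 intrinsics, pixels), "k1" (the pictures are not rectified: a ray, as slopes to the right and down, at radius r is drawn at 1 + k1 r^2 times it, then the intrinsics apply), "xyz" and "attitude" of the camera in the world. Camera axes: x right, y up, looking along -z (the intrinsics and any distortion apply to the point x, -y, -z); pixel columns grow to the right and rows downward; lengths in mm; the calibration is good to about 2 mm. A picture is of the moment at which its call begins: read the wrist's pose just before it. camera_params takes no time and is no camera call; for the wrist camera it gives the pose at the moment of the call.
- env.sign_off(): hands the job in; it is judged then, once.
The state is a dict: "time": time; "qpos": joint angles; "joint_vel": joint speeds; "joint_efforts": joint torques, N m; "tool_pos": TCP position; "eef_rot": TCP orientation; "wrist_force": force on the tool from outside, world axes, zero at the start; "moment": the same for the moment, N m; "finger_gap": opening from 0.0 (shut) to 1.0 (fully open); "gripper_force": force on a finger pad.
Only numpy, scipy, OpenCV 4.12 (cv2) and the standard library are available. Lean on these libraries where they do the work, as an engineer would, in place of code of your own. Each camera call takes 0.05 s, during which the arm holds its last target. There are 200 camera calls.

TASK

Clear the shelf: stand the two round lidded spice tins upright in the deep wooden crate, and put the two handled measuring scoops, bowl up, in the shallow aluminium tray. Set each thing down on the bottom of its bin rather than dropping it, do not knock the wire rack, and leave the big glass jar, the muffin mould and the mate cup where they stand.

Things in the scene. Friction and masses are not known exactly. Their poses are not given: they have to be found in the camera images.
- tin_big: Plain steel spice tin, an upright closed cylinder 58 mm across and 90 mm tall (its lid, the top 16 mm, is 6 mm narrower). About 0.13 kg (hidden variation). Origin: centre of its underside; z up. Starts in the open at the front or under the rack's front edge.
- tin_small: Plain steel spice tin like the other, 50 mm across and 80 mm tall (lid the top 16 mm, 6 mm narrower). Origin: centre of its underside; z up. Starts in the open at the front or under the rack's front edge.
- scoop_big: Aluminium measuring scoop on its flat bottom: open straight-sided round bowl 56 mm across, 42 mm tall, wall 3 mm; flat handle (14 x 4 mm) level with the rim along its +x axis, to 83 mm from the bowl's axis, pointing away from the robot (+x within 50 degrees). 0.06 kg. Origin: centre of the bowl's underside; z up. Starts in the open at the front or under the rack's front edge.
- scoop_small: Aluminium measuring scoop like the other, bowl 48 mm across outside, 36 mm tall, handle along its +x axis to 79 mm from the bowl's axis. Origin: centre of the bowl's underside; z up; handle away from the robot likewise. Starts in the open at the front or under the rack's front edge.
- crate: Deep open wooden crate, bin for the tins, fixed: 170 mm (its x) by 220 mm (its y) outside, 55 mm tall, walls and floor 6 mm thick. To the robot's left or right. Origin: centre of its underside.
- tray: Shallow open aluminium tray, bin for the scoops, fixed: 160 mm (its x) by 230 mm (its y) outside, 32 mm tall, walls and floor 4 mm thick. Across from the crate. Origin: centre of its underside.
- riser: Fixed wire rack, open at front and back: rod grid 400 mm (y) by 160 mm (x), underside 164 mm up; front rod (8 mm thick) at x = -80 mm; 10 mm legs at x +-80, y +-200 mm; fixed loaf tin on its rear half, top at 224 mm. Two things stand under it, axes 5 to 30 mm behind the front rod, near y = +-85 mm: lean the tool back to the robot by 40 to 45 degrees. Origin: on the table under its middle.
- jar: Large lever-lock glass preserving jar, 98 mm wide over its wire, 182 mm tall, 0.75 kg, to be left alone. Outside one end of the rack. Origin: centre of its underside.
- mould: Grey hard silicone muffin mould with six cups, 115 mm (x) by 165 mm (y), 28 mm tall, to be left alone. Outside the other end of the rack. Origin: centre of its underside.
- mate: Squat dark wooden mate cup with an aluminium collar, no handle, 72 mm across, 86 mm tall, to be left alone. Between the two things that stand in the open at the front. Origin: centre of its underside.

How it is judged:
By the outcome, as a careful person would: the job done as asked, in the order asked, and still so for the second after the job is handed in, with the robot touching nothing.
It also fails if it takes over 72 s, if anything falls off the work surface, if the arm or the gripper's body presses on something with over 40 N, if the wrist force passes 120 N, or if a joint passes its speed limit or range.

## Working session

There is one attempt and no reset: what is moved stays moved. The work goes in short steps, Python scripts to look and compute and a shell command to move; the robot and the scene stay as the last step left them, time stands still between calls to the robot, and variables do not carry over. Pictures are saved under pics/ and viewed, at most 10 in all, crops included, and the job is handed in when it is done.

```bash
mkdir -p pics; ls
python3 - <<'E'
from workcell import env
import cv2,numpy as np
np.set_printoptions(precision=4,suppress=True)
s=env.observe();print(s)
a=env.read_camera("scene");b=env.read_camera("top")
cv2.imwrite("pics/scene0.png",a[...,::-1]);cv2.imwrite("pics/top0.png",b[...,::-1])
for n in("scene","top","wrist"):print(n,env.camera_params(n))
E
```

```text
pics
{'time': 0.0, 'qpos': array([-1.3076,  0.1245,  1.6517,  0.    ,  1.3675, -0.0826]), 'joint_vel': array([ 0.0018, -0.    , -0.0011, -0.0006,  0.0012,  0.0004]), 'joint_efforts': array([ -0.0045, -42.3623, -36.5457,  -0.0004,   0.007 ,   0.    ]), 'tool_pos': array([ 220.133 , -610.9635,  244.0558]), 'eef_rot': array([[ 0.9408,  0.3389, -0.0005],
       [ 0.3389, -0.9408,  0.002 ],
       [ 0.0002, -0.0021, -1.    ]]), 'wrist_force': array([ 0.108 , -1.0398, -0.1443]), 'moment': array([-0.0321,  0.0283, -0.0644]), 'gripper_force': 0.0, 'finger_gap': 0.9993170688311084}
scene {'mtx': array([[443.8064,   0.    , 276.428 ],
       [  0.    , 443.8064, 206.4477],
       [  0.    ,   0.    ,   1.    ]]), 'k1': 0.010009051948369693, 'xyz': array([ 468.9636, -294.4672,  971.8846]), 'attitude': array([[ 0.9385,  0.3261, -0.1136],
       [-0.3453,  0.887 , -0.3066],
       [ 0.0008,  0.327 ,  0.945 ]])}
top {'mtx': array([[468.6909,   0.    , 285.9358],
       [  0.    , 468.6909, 205.8331],
       [  0.    ,   0.    ,   1.    ]]), 'k1': -0.0035270108366335386, 'xyz': array([ 501.8009,  -11.8954, 1189.9339]), 'attitude': array([[-0.0222,  0.9976, -0.0654],
       [-0.9997, -0.0226, -0.0054],
       [-0.0069,  0.0652,  0.9978]])}
wrist {'mtx': array([[306.426 ,   0.    , 282.212 ],
       [  0.    , 306.426 , 206.9456],
       [  0.    ,   0.    ,   1.    ]]), 'k1': -0.05633335254593991, 'xyz': array([ 293.6367, -585.2163,  371.8847]), 'attitude': array([[ 0.3382,  0.8964,  0.2865],
       [-0.9411,  0.3225,  0.1017],
       [-0.0013, -0.304 ,  0.9527]])}
```

View pics/scene0.png

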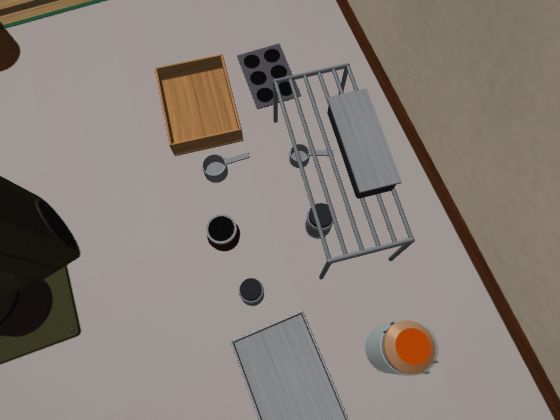

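View pics/top0.png

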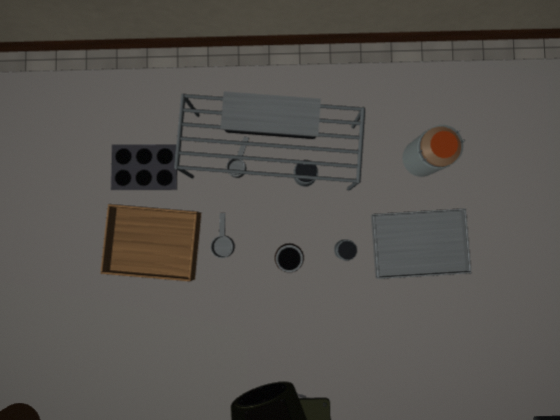

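```bash
cat > h.py <<'E'
import numpy as np,cv2
from workcell import env
np.set_printoptions(precision=3,suppress=True)
def ray(n,uv,P=None):
    p=P or env.camera_params(n);K=p["mtx"]
    D=np.array([p["k1"],0,0,0,0])
    x=cv2.undistortPoints(np.array([[uv]],float),K,D)[0,0]
    return p["xyz"],p["attitude"]@np.array([x[0],-x[1],-1.])
def plane(n,uv,z,P=None):
    o,d=ray(n,uv,P);return o+d*(z-o[2])/d[2]
def tri(rs):
    A=0;b=0
    for o,d in rs:
        d=d/np.linalg.norm(d);M=np.eye(3)-np.outer(d,d);A=A+M;b=b+M@o
    p=np.linalg.solve(A,b)
    return p,[np.linalg.norm(np.cross(p-o,d/np.linalg.norm(d))) for o,d in rs]
def proj(n,X,P=None):
    p=P or env.camera_params(n)
    c=p["attitude"].T@(np.array(X,float)-p["xyz"]);v=np.array([c[0],-c[1]])/-c[2]
    v=v*(1+p["k1"]*(v@v));K=p["mtx"];return np.array([K[0,0]*v[0]+K[0,2],K[1,1]*v[1]+K[1,2]])
E
python3 - <<'E'
import cv2,numpy as np
a=cv2.imread("pics/top0.png");b=cv2.imread("pics/scene0.png")
c1=cv2.resize(a[140:270,200:365],None,fx=4,fy=4,interpolation=cv2.INTER_CUBIC)  # 660x520
c1=np.clip(c1.astype(float)*1.5,0,255).astype(np.uint8)
for i in range(0,165,20):cv2.putText(c1,str(200+i),(i*4,10),0,.35,(0,255,0));cv2.line(c1,(i*4,12),(i*4,18),(0,255,0))
for i in range(0,130,20):cv2.putText(c1,str(140+i),(0,i*4),0,.35,(0,255,255))
cv2.imwrite("pics/top0c.png",c1)
c2=cv2.resize(b[135:310,190:350],None,fx=3.4,fy=3.4,interpolation=cv2.INTER_CUBIC)
for i in range(0,160,20):cv2.putText(c2,str(190+i),(int(i*3.4),10),0,.35,(0,0,255));cv2.line(c2,(int(i*3.4),12),(int(i*3.4),18),(0,0,255))
for i in range(0,175,20):cv2.putText(c2,str(135+i),(0,int(i*3.4)),0,.35,(0,0,255))
cv2.imwrite("pics/scene0c.png",c2)
E
```

```text
(no output)
```

View pics/top0c.png

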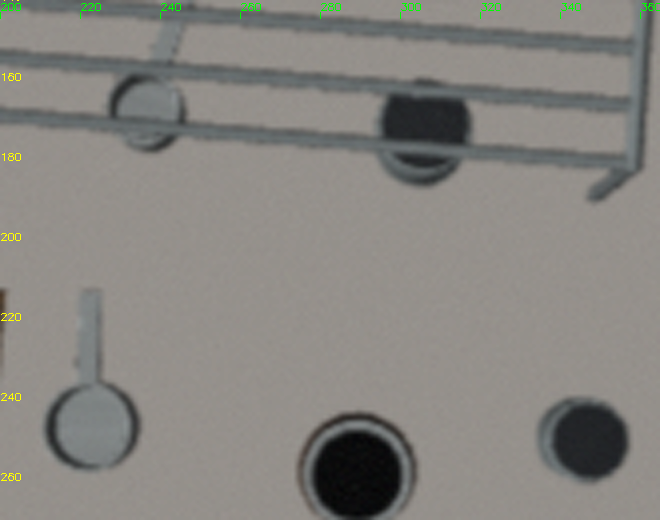

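View pics/scene0c.png

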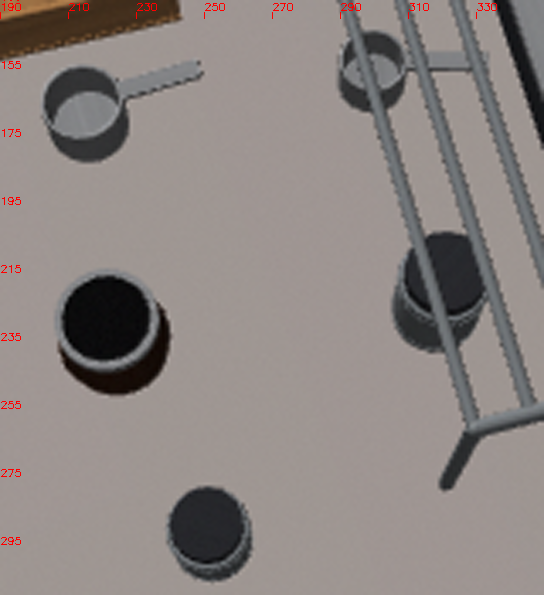

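Run:
```python
from h import *
for n,t,s in [("tin_small lid",(347.5,250),(250.9,289.1)),("scoop_big rim",(223,246),(215.3,165.3)),("tin_big lid",(306.2,171.2),(320.3,215.3)),("scoop_small rim",(236.8,167.5),(299.4,152.6)),("rack corner R",(358,181.2),(328.8,260.5)),("rack corner L",(180,169),(276,81)),("mate",(289,258),(221.7,229.5)),
 ("crate -x-y corner",(193,279),(177,154)),("crate corner +x-y",(199,212),(242,136)),("crate +x+y",(110,206),(222,57)),("tray +x+y",(373,213),(234,343)),("tray +x-y",(466,209),(303,313))]:
    p,e=tri([ray("top",t),ray("scene",s)]);print(n,p,np.round(e,1))
for uv in [(193,279),(199,212),(110,206),(105,273)]:print("crate z55",plane("top",uv,55))
for uv in [(373,213),(466,209),(471,271),(377,277)]:print("tray z32",plane("top",uv,32))
for uv in [(222.5,213)]:print("scoop_big handle tip z40",plane("top",uv,40))
for uv in [(247,139)]:print("scoop_small handle ",plane("top",uv,34))
```

```text
tin_small lid [ 467.329 -149.847   70.63 ] [0.7 0.7]
scoop_big rim [482.976 150.574  39.082] [0.9 0.9]
tin_big lid [656.009 -55.964  81.252] [0. 0.]
scoop_small rim [675.727 113.589  40.114] [0.8 0.8]
rack corner R [ 619.511 -165.481  167.626] [0.2 0.2]
rack corner L [655.338 220.503 184.786] [2.7 2.7]
mate [450.937 -10.36   70.169] [0.2 0.2]
crate -x-y corner [402.796 234.592  -8.893] [3.4 3.4]
crate corner +x-y [568.115 213.209  15.493] [0.1 0.1]
crate +x+y [588.189 427.997  39.88 ] [1.6 1.6]
tray +x+y [ 480.65  -215.773  236.166] [72.5 72.5]
tray +x-y [ 522.283 -263.33   521.332] [13. 13.]
crate z55 [404.849 221.726  55.   ]
crate z55 [565.936 205.63   55.   ]
crate z55 [585.443 422.432  55.   ]
crate z55 [423.723 434.176  55.   ]
tray z32 [ 555.064 -220.267   32.   ]
tray z32 [ 559.774 -450.014   32.   ]
tray z32 [ 407.557 -455.091   32.   ]
tray z32 [ 398.019 -224.689   32.   ]
scoop_big handle tip z40 [563.018 150.676  40.   ]
scoop_small handle  [746.906  87.854  34.   ]
```

```bash
R='[{"dy":0.05},{"dy":0.05},{"dy":0.05},{"dy":0.05},{"dy":0.05}]'; python3 -m pendant '[{"dz":-0.05},{"dy":0.05},{"dy":0.05},{"dy":0.05},{"dy":0.05}]'
python3 -m pendant '[{"dy":0.05},{"dy":0.05},{"dy":0.05},{"dy":0.05},{"dy":0.05}]'
python3 -m pendant '[{"dy":0.05},{"dy":0.05},{"dy":0.05},{"dy":0.05},{"dy":0.05}]'; python3 -c "
from h import *
s=env.observe();print(s['qpos'],s['eef_rot'])"
```

```text
[-1.308  0.124  1.652  0.     1.368 -0.083] [[ 0.941  0.339 -0.   ]
 [ 0.339 -0.941  0.002]
 [ 0.    -0.002 -1.   ]]invalid input at $[0]: expected keys dx, dy, dz, roll, grip
invalid input at $[0]: expected keys dx, dy, dz, roll, grip
invalid input at $[0]: expected keys dx, dy, dz, roll, grip
```

```bash
python3 -m pendant '[{"dx":0,"dy":0,"dz":-0.05,"roll":0,"grip":0},{"dx":0,"dy":0.05,"dz":0,"roll":0,"grip":0},{"dx":0,"dy":0.05,"dz":0,"roll":0,"grip":0},{"dx":0,"dy":0.05,"dz":0,"roll":0,"grip":0},{"dx":0,"dy":0.05,"dz":0,"roll":0,"grip":0}]' 40
python3 -m pendant '[{"dx":0,"dy":0.05,"dz":0,"roll":0,"grip":0},{"dx":0,"dy":0.05,"dz":0,"roll":0,"grip":0},{"dx":0,"dy":0.05,"dz":0,"roll":0,"grip":0},{"dx":0,"dy":0.05,"dz":0,"roll":0,"grip":0},{"dx":0,"dy":0.05,"dz":0,"roll":0,"grip":0}]'
python3 -m pendant '[{"dx":0,"dy":0.05,"dz":0,"roll":0,"grip":0},{"dx":0,"dy":0.05,"dz":0,"roll":0,"grip":0},{"dx":0,"dy":0.05,"dz":0,"roll":0,"grip":0},{"dx":0,"dy":0.05,"dz":0,"roll":0,"grip":0},{"dx":0,"dy":0.05,"dz":0,"roll":0,"grip":0}]'; python3 -c "
from h import *
s=env.observe();print(s['qpos'],s['eef_rot'])"
```

```text
time: 0.6
tool_pos: [288.6, -801.0, 294.6]
eef_rot: [[0.941, 0.339, -0.0], [0.339, -0.941, 0.001], [0.0, -0.001, -1.0]]
wrist_force: [-0.1, -0.7, 0.9]
finger_gap: 0.999
gripper_force: 0.0
time: 1.1
tool_pos: [346.8, -964.2, 284.0]
eef_rot: [[0.941, 0.339, 0.01], [0.339, -0.94, -0.026], [0.0, 0.028, -1.0]]
wrist_force: [12.8, -37.4, 33.4]
finger_gap: 1.0
gripper_force: 0.0
time: 1.6
tool_pos: [363.8, -1011.1, 247.5]
eef_rot: [[0.941, 0.334, 0.059], [0.339, -0.927, -0.163], [0.0, 0.173, -0.985]]
wrist_force: [0.2, 0.3, 1.0]
finger_gap: 1.001
gripper_force: 0.0
[-1.278  1.248  0.027  0.009  1.693 -0.051] [[ 0.941  0.334  0.059]
 [ 0.339 -0.927 -0.163]
 [ 0.     0.173 -0.985]]
```

```bash
python3 -m pendant '[{"dx":0,"dy":-0.02,"dz":0,"roll":0,"grip":0},{"dx":0,"dy":-0.03,"dz":0,"roll":0,"grip":0},{"dx":0,"dy":-0.03,"dz":0,"roll":0,"grip":0},{"dx":0,"dy":-0.03,"dz":0,"roll":0,"grip":0},{"dx":0,"dy":-0.01,"dz":0,"roll":0,"grip":0}]' ; python3 -c "
from h import *
s=env.observe();print(s['qpos'],s['eef_rot'])"
```

```text
time: 2.1
tool_pos: [327.0, -908.8, 228.5]
eef_rot: [[0.941, 0.334, 0.057], [0.339, -0.927, -0.158], [0.0, 0.168, -0.986]]
wrist_force: [0.1, -0.6, -0.1]
finger_gap: 0.999
gripper_force: 0.0
[-1.284  0.753  0.857  0.01   1.363 -0.06 ] [[ 0.941  0.334  0.057]
 [ 0.339 -0.927 -0.158]
 [ 0.     0.168 -0.986]]
```

```bash
cat >> h.py <<'E'
def st():
    s=env.observe();R=s['eef_rot'];z=R[:,2]
    print('t',s['time'],'pos',s['tool_pos'],'grasp',s['tool_pos']-5*z,'q',s['qpos'],'gap',s['finger_gap'],'gf',s['gripper_force'],'wf',s['wrist_force'])
    print('R',R.tolist() if 0 else R.round(3).tolist(),'tilt',np.degrees(np.arccos(-z[2])).round(2),'az',np.degrees(np.arctan2(z[1],z[0])).round(1),'yz',R[2,1].round(3),'gap',s['finger_gap'])
    return s
def go(*targets,grasp=True):
    "tool-frame deltas (mm) for successive world targets of the grasp point"
    s=st();R=s['eef_rot'];p=s['tool_pos']-(5*R[:,2] if grasp else 0)
    for t in targets:
        t=np.array(t,float);print(t,'->',(R.T@(t-p)).round(1),'n',np.linalg.norm(t-p)//48+1);p=t
E
python3 -m pendant '[{"dx":0,"dy":0,"dz":-0.05,"roll":0.16,"grip":0},{"dx":0,"dy":0,"dz":-0.05,"roll":0.16,"grip":0},{"dx":0,"dy":0,"dz":-0.05,"roll":0.16,"grip":0},{"dx":0,"dy":0,"dz":-0.05,"roll":0.16,"grip":0},{"dx":0,"dy":0,"dz":-0.05,"roll":0.16,"grip":0}]'; python3 -c "
from h import *
go((600,-300,550),(600,400,600))"
```

```text
time: 2.6
tool_pos: [313.1, -870.7, 479.5]
eef_rot: [[0.996, -0.062, 0.059], [-0.052, -0.985, -0.163], [0.068, 0.16, -0.985]]
wrist_force: [0.1, -0.7, -0.4]
finger_gap: 1.002
gripper_force: 0.0
t 2.6 pos [ 313.112 -870.694  479.525] grasp [ 312.817 -869.877  484.449] q [-1.287  0.683  0.55   0.011  1.734  0.344] gap 1.0022945404761934 gf 0.0 wf [ 0.133 -0.665 -0.429]
R [[0.996, -0.062, 0.059], [-0.052, -0.985, -0.163], [0.068, 0.16, -0.985]] tilt 10.0 az -70.2 yz 0.16 gap 1.0022945404761934
[ 600. -300.  550.] -> [ 261.1 -568.8 -140.8] n 14.0
[600. 400. 600.] -> [ -32.9 -681.6 -163.6] n 15.0
```

```bash
for i in 1 2 3; do python3 -m pendant '[{"dx":0.0174,"dy":-0.038,"dz":-0.0094,"roll":0,"grip":0},{"dx":0.0174,"dy":-0.038,"dz":-0.0094,"roll":0,"grip":0},{"dx":0.0174,"dy":-0.038,"dz":-0.0094,"roll":0,"grip":0},{"dx":0.0174,"dy":-0.038,"dz":-0.0094,"roll":0,"grip":0},{"dx":0.0174,"dy":-0.038,"dz":-0.0094,"roll":0,"grip":0}]' >/dev/null; done
for i in 1 2 3; do python3 -m pendant '[{"dx":-0.002,"dy":-0.045,"dz":-0.011,"roll":0,"grip":0},{"dx":-0.002,"dy":-0.045,"dz":-0.011,"roll":0,"grip":0},{"dx":-0.002,"dy":-0.045,"dz":-0.011,"roll":0,"grip":0},{"dx":-0.002,"dy":-0.045,"dz":-0.011,"roll":0,"grip":0},{"dx":-0.002,"dy":-0.045,"dz":-0.011,"roll":0,"grip":0}]'>/dev/null; done;  python3 -c "
from h import *
go((800,600,650))"
```

```text
t 5.6 pos [598.544 396.136 594.233] grasp [598.251 396.961 599.156] q [ 0.572  0.332  0.837 -0.189  2.006  2.12 ] gap 1.0009503351898843 gf 0.0 wf [0.743 0.205 0.685]
R [[0.997, -0.059, 0.059], [-0.048, -0.985, -0.165], [0.067, 0.162, -0.985]] tilt 10.08 az -70.5 yz 0.162 gap 1.0009503351898843
[800. 600. 650.] -> [ 194.7 -203.7  -71.7] n 7.0
```

```bash
for i in 1 2; do python3 -m pendant '[{"dx":0.03,"dy":-0.034,"dz":-0.005,"roll":0,"grip":0},{"dx":0.03,"dy":-0.034,"dz":-0.005,"roll":0,"grip":0},{"dx":0.03,"dy":-0.034,"dz":-0.005,"roll":0,"grip":0},{"dx":0.03,"dy":-0.034,"dz":-0.005,"roll":0,"grip":0},{"dx":0.03,"dy":-0.034,"dz":-0.005,"roll":0,"grip":0}]' ; done;  python3 -c "
from h import *
st()"
```

```text
time: 6.1
tool_pos: [711.3, 517.1, 550.9]
eef_rot: [[0.996, -0.053, 0.065], [-0.042, -0.986, -0.164], [0.073, 0.161, -0.984]]
wrist_force: [1.3, 1.5, -4.6]
finger_gap: 0.999
gripper_force: 0.0
time: 6.6
tool_pos: [746.1, 582.6, 499.8]
eef_rot: [[0.983, -0.048, 0.18], [-0.033, -0.996, -0.085], [0.183, 0.078, -0.98]]
wrist_force: [0.6, 0.6, 0.3]
finger_gap: 1.003
gripper_force: 0.0
t 6.6 pos [746.103 582.556 499.832] grasp [745.206 582.983 504.732] q [ 0.655  0.992  0.027 -0.198  2.023  2.171] gap 1.0027720339006276 gf 0.0 wf [0.575 0.591 0.265]
R [[0.983, -0.048, 0.18], [-0.033, -0.996, -0.085], [0.183, 0.078, -0.98]] tilt 11.47 az -25.4 yz 0.078 gap 1.0027720339006276
```

```bash
python3 -m pendant '[{"dx":0.03,"dy":-0.034,"dz":-0.01,"roll":0,"grip":0},{"dx":0.03,"dy":-0.034,"dz":-0.01,"roll":0,"grip":0},{"dx":0.03,"dy":-0.034,"dz":-0.01,"roll":0,"grip":0},{"dx":0,"dy":0.04,"dz":-0.01,"roll":0,"grip":0},{"dx":0,"dy":0.04,"dz":-0.01,"roll":0,"grip":0}]' 
for i in 1 2; do python3 -m pendant '[{"dx":0,"dy":0.05,"dz":-0.005,"roll":0,"grip":0},{"dx":0,"dy":0.05,"dz":-0.005,"roll":0,"grip":0},{"dx":0,"dy":0.05,"dz":-0.005,"roll":0,"grip":0},{"dx":0,"dy":0.05,"dz":-0.005,"roll":0,"grip":0},{"dx":0,"dy":0.05,"dz":-0.005,"roll":0,"grip":0}]';done;  python3 -c "
from h import *
go((900,20,540))"
```

```text
time: 7.1
tool_pos: [752.6, 551.6, 494.5]
eef_rot: [[0.972, -0.034, 0.232], [-0.025, -0.999, -0.044], [0.233, 0.038, -0.972]]
wrist_force: [1.3, -0.9, 1.8]
finger_gap: 0.999
gripper_force: 0.0
time: 7.6
tool_pos: [735.6, 299.0, 537.7]
eef_rot: [[0.97, -0.038, 0.241], [-0.029, -0.999, -0.039], [0.242, 0.031, -0.97]]
wrist_force: [0.5, -0.1, 0.1]
finger_gap: 0.999
gripper_force: 0.0
time: 8.1
tool_pos: [720.3, 51.6, 569.4]
eef_rot: [[0.97, -0.038, 0.241], [-0.029, -0.999, -0.038], [0.242, 0.03, -0.97]]
wrist_force: [0.5, -0.2, 0.6]
finger_gap: 1.004
gripper_force: 0.0
t 8.1 pos [720.29   51.649 569.446] grasp [719.085  51.841 574.295] q [ 0.012  0.138  1.114 -0.041  1.646  1.609] gap 1.0041674571758452 gf 0.0 wf [ 0.46  -0.238  0.633]
R [[0.97, -0.038, 0.241], [-0.029, -0.999, -0.038], [0.242, 0.03, -0.97]] tilt 14.12 az -9.0 yz 0.03 gap 1.0041674571758452
[900.  20. 540.] -> [168.1  24.   78.1] n 4.0
```

```bash
for i in 1 2 3; do python3 -m pendant '[{"dx":0.045,"dy":0.002,"dz":0,"roll":0,"grip":0},{"dx":0.045,"dy":0.002,"dz":0,"roll":0,"grip":0},{"dx":0.045,"dy":0.002,"dz":0,"roll":0,"grip":0},{"dx":0.045,"dy":0.002,"dz":0,"roll":0,"grip":0},{"dx":0.045,"dy":0.002,"dz":0,"roll":0,"grip":0}]' |head -3; done;  python3 -c "
from h import *
st()"
```

```text
time: 8.6
tool_pos: [907.9, 38.3, 614.5]
eef_rot: [[0.968, -0.038, 0.247], [-0.03, -0.999, -0.038], [0.248, 0.03, -0.968]]
time: 9.1
tool_pos: [978.0, 16.6, 577.6]
eef_rot: [[0.932, -0.036, 0.362], [-0.025, -0.999, -0.035], [0.363, 0.024, -0.932]]
time: 9.6
tool_pos: [1025.5, -1.1, 568.3]
eef_rot: [[0.876, -0.034, 0.482], [-0.02, -0.999, -0.034], [0.483, 0.02, -0.876]]
t 9.6 pos [1025.52    -1.146  568.286] grasp [1023.11    -0.975  572.664] q [-0.051  0.946  0.027 -0.01   1.664  1.545] gap 1.0058387765417003 gf 0.0 wf [ 0.445 -1.197  1.004]
R [[0.876, -0.034, 0.482], [-0.02, -0.999, -0.034], [0.483, 0.02, -0.876]] tilt 28.89 az -4.1 yz 0.02 gap 1.0058387765417003
```

```bash
python3 -m pendant '[{"dx":0.045,"dy":0,"dz":0,"roll":0,"grip":0},{"dx":0.045,"dy":0,"dz":0,"roll":0,"grip":0},{"dx":0.045,"dy":0,"dz":0,"roll":0,"grip":0},{"dx":0.045,"dy":0,"dz":0,"roll":0,"grip":0},{"dx":0.045,"dy":0,"dz":0,"roll":0,"grip":0}]' |head -3
python3 -m pendant '[{"dx":0.045,"dy":0,"dz":0,"roll":0,"grip":0},{"dx":0.045,"dy":0,"dz":0,"roll":0,"grip":0},{"dx":0.02,"dy":0,"dz":0,"roll":0.03,"grip":0},{"dx":0,"dy":0,"dz":-0.03,"roll":0.02,"grip":0},{"dx":0,"dy":0,"dz":-0.05,"roll":0,"grip":0}]' |head -3;  python3 -c "
from h import *
go((700,-150,500),(420,-150,300),(400,-130,200))"
```

```text
time: 10.1
tool_pos: [1055.8, -5.8, 588.5]
eef_rot: [[0.8, -0.032, 0.599], [-0.015, -0.999, -0.034], [0.599, 0.018, -0.8]]
time: 10.6
tool_pos: [1015.9, -5.5, 655.0]
eef_rot: [[0.768, -0.052, 0.638], [-0.04, -0.999, -0.033], [0.639, -0.0, -0.77]]
t 10.6 pos [1015.917   -5.462  655.005] grasp [1012.728   -5.298  658.852] q [-0.059  0.776  0.197  0.005  1.476  1.564] gap 0.9974857206884543 gf 0.0 wf [ 1.081  0.644 -0.446]
R [[0.768, -0.052, 0.638], [-0.04, -0.999, -0.033], [0.639, -0.0, -0.77]] tilt 39.69 az -3.0 yz -0.0 gap 0.9974857206884543
[ 700. -150.  500.] -> [-336.   160.7  -72.4] n 8.0
[ 420. -150.  300.] -> [-342.9   14.5  -24.7] n 8.0
[ 400. -130.  200.] -> [-80.  -18.9  63.5] n 3.0
```

```bash
python3 -m pendant '[{"dx":-0.042,"dy":0.02,"dz":-0.009,"roll":0,"grip":0},{"dx":-0.042,"dy":0.02,"dz":-0.009,"roll":0,"grip":0},{"dx":-0.042,"dy":0.02,"dz":-0.009,"roll":0,"grip":0},{"dx":-0.042,"dy":0.02,"dz":-0.009,"roll":0,"grip":0}]' |head -2
python3 -m pendant '[{"dx":-0.042,"dy":0.02,"dz":-0.009,"roll":0,"grip":0},{"dx":-0.042,"dy":0.02,"dz":-0.009,"roll":0,"grip":0},{"dx":-0.042,"dy":0.02,"dz":-0.009,"roll":0,"grip":0},{"dx":-0.042,"dy":0.02,"dz":-0.009,"roll":0,"grip":0}]' |head -2
python3 -m pendant '[{"dx":-0.045,"dy":0.001,"dz":0.002,"roll":0,"grip":0},{"dx":-0.045,"dy":0.001,"dz":0.002,"roll":0,"grip":0},{"dx":-0.045,"dy":0.001,"dz":0.002,"roll":0,"grip":0},{"dx":-0.045,"dy":0.001,"dz":0.002,"roll":0,"grip":0},{"dx":-0.045,"dy":0.001,"dz":0.002,"roll":0,"grip":0}]' |head -2
python3 -m pendant '[{"dx":-0.045,"dy":0.001,"dz":0.002,"roll":0,"grip":0},{"dx":-0.045,"dy":0.001,"dz":0.002,"roll":0,"grip":0},{"dx":-0.045,"dy":0.001,"dz":0.002,"roll":0,"grip":0},{"dx":-0.045,"dy":0.001,"dz":0.002,"roll":0,"grip":0},{"dx":0,"dy":0,"dz":0,"roll":0,"grip":0}]' |head -2
python3 -c "
from h import *
st();P=env.camera_params('wrist');a=env.read_camera('wrist');b=env.read_camera('top');c=env.read_camera('scene')
cv2.imwrite('pics/w1.png',a[...,::-1]);cv2.imwrite('pics/t1.png',b[...,::-1]);cv2.imwrite('pics/s1.png',c[...,::-1]);import pickle;pickle.dump(P,open('w1.pkl','wb'))
for X in [(467,-150,80),(656,-56,90),(676,113,36),(480,150,42),(451,-10,86)]:print(X,proj('wrist',X,P))
"
```

```text
time: 11.0
tool_pos: [883.3, -67.1, 601.0]
time: 11.4
tool_pos: [728.6, -139.8, 519.5]
time: 11.9
tool_pos: [564.5, -136.2, 365.3]
time: 12.4
tool_pos: [429.2, -132.0, 233.0]
t 12.4 pos [ 429.156 -131.955  232.989] grasp [ 425.953 -131.807  236.826] q [-0.629 -0.786  2.467  0.465  0.907  0.81 ] gap 0.9997505927461949 gf 0.0 wf [ 0.623 -0.503 -1.62 ]
R [[0.766, -0.052, 0.641], [-0.043, -0.999, -0.03], [0.641, -0.005, -0.767]] tilt 39.88 az -2.7 yz -0.005 gap 0.9997505927461949
(467, -150, 80) [298.626 264.533]
(656, -56, 90) [208.715 108.919]
(676, 113, 36) [ 97.959 130.659]
(480, 150, 42) [ 35.112 271.619]
(451, -10, 86) [153.366 287.134]
```

View pics/w1.png

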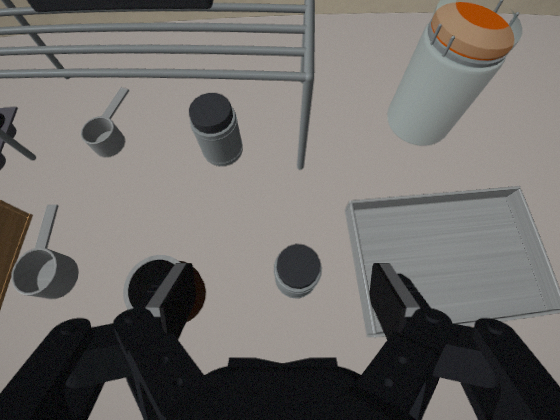

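```bash
cat >> h.py <<'E'
def lid(img,uv,th,r=30):
    g=cv2.cvtColor(img,cv2.COLOR_BGR2GRAY);x,y=map(int,uv)
    m=np.zeros_like(g);m[max(0,y-r):y+r,max(0,x-r):x+r]=255
    m&=((g<th)*255).astype(np.uint8)
    m=cv2.morphologyEx(m,cv2.MORPH_CLOSE,np.ones((5,5)))
    cs,_=cv2.findContours(m,cv2.RETR_EXTERNAL,cv2.CHAIN_APPROX_NONE)
    c=max(cs,key=cv2.contourArea);e=cv2.fitEllipse(cv2.convexHull(c));return np.array(e[0]),e
E
python3 - <<'E'
from h import *
import pickle
P=pickle.load(open('w1.pkl','rb'))
w=cv2.imread('pics/w1.png');t=cv2.imread('pics/top0.png');s=cv2.imread('pics/scene0.png')
for n,a,b,c in [("tin_small",(298,266),(347,250),(251,289)),("tin_big",(211,113),(306,171),(320,215))]:
    W=lid(w,a,58);T=lid(t,b,48,16);S=lid(s,c,58,18)
    print(n,W,T[1],S[1])
    R=[ray('wrist',W[0],P),ray('top',T[0]),ray('scene',S[0])]
    print(' all',*tri(R),'wt',*tri([R[0],R[1]]),'ws',*tri([R[0],R[2]]))
for n,a,b,c,h in [("scoop_small",(99,132),(236.8,167.5),(299.4,152.6),36),("scoop_big",(38,271),(223,246),(215.3,165.3),42)]:
    R=[ray('wrist',a,P),ray('top',b),ray('scene',c)];print(n,*tri(R),[plane(*q,h) for q in (('top',b),('scene',c))],plane('wrist',a,h,P))
print('rod L/R', plane('top',(180,169),168),plane('wrist',(309,78),168,P),plane('top',(358,181.2),168))
print('tray wrist floor',[plane('wrist',u,32,P) for u in [(349,203),(519,188),(372,334)]])
E
```

```text
tin_small (array([298.084, 266.119]), ((298.0837097167969, 266.1190185546875), (42.30048751831055, 43.58427810668945), 173.74195861816406)) ((346.9906005859375, 249.62582397460938), (17.936704635620117, 18.70891761779785), 139.8284454345703) ((251.40379333496094, 291.7293395996094), (22.315771102905273, 27.073657989501953), 161.9965362548828)
 all [ 468.125 -151.352   56.22 ] [np.float64(2.0550139583183005), np.float64(1.4070295835372428), np.float64(1.887106031659696)] wt [ 467.645 -149.488   67.963] [np.float64(0.5855629937386996), np.float64(0.5855629937386823)] ws [ 468.539 -151.904   57.255] [np.float64(1.8347582251651726), np.float64(1.8347582251652355)]
tin_big (array([216.352, 118.669]), ((216.3524627685547, 118.66883850097656), (41.8768310546875, 61.54124069213867), 133.04354858398438)) ((306.0147705078125, 172.0281524658203), (20.62734603881836, 25.6357364654541), 168.69482421875) ((319.1197814941406, 220.26072692871094), (25.177576065063477, 35.04217529296875), 11.09739875793457)
 all [654.878 -59.685  69.274] [np.float64(2.6584050742324408), np.float64(3.824805148732658),
[... 208 characters left out ...]
2037279475)]
scoop_small [677.157 115.186  32.034] [np.float64(1.1138196429622367), np.float64(1.1628985891551098), np.float64(1.9553039922543067)] [array([675.511, 114.207,  36.   ]), array([677.487, 115.255,  36.   ])] [673.583 111.03   36.   ]
scoop_big [482.616 151.432  36.194] [np.float64(0.7261642051356486), np.float64(0.6555736291091), np.float64(1.31795091683331)] [array([482.167, 150.251,  42.   ]), array([483.788, 149.085,  42.   ])] [480.605 146.565  42.   ]
rod L/R [655.228 224.884 168.   ] [ 619.476 -166.827  168.   ] [ 619.249 -165.37   168.   ]
tray wrist floor [array([ 549.474, -220.735,   32.   ]), array([ 558.521, -447.905,   32.   ]), array([ 397.703, -225.584,   32.   ])]
```

```bash
python3 -c "
from h import *
go((425,-149,150),(467,-149,46))"
```

```text
t 12.55 pos [ 434.99  -134.501  245.434] grasp [ 431.734 -134.324  249.224] q [-0.626 -0.781  2.447  0.466  0.904  0.811] gap 1.0003131433086387 gf 0.0 wf [ 0.296 -0.208  1.118]
R [[0.757, -0.051, 0.651], [-0.037, -0.999, -0.035], [0.652, 0.003, -0.758]] tilt 40.71 az -3.1 yz 0.003 gap 1.0003131433086387
[ 425. -149.  150.] -> [-69.3  14.7  71.4] n 3.0
[ 467. -149.   46.] -> [-36.   -2.4 106.2] n 3.0
```

```bash
python3 -m pendant '[{"dx":-0.023,"dy":0.005,"dz":0.024,"roll":0,"grip":0},{"dx":-0.023,"dy":0.005,"dz":0.024,"roll":0,"grip":0},{"dx":-0.023,"dy":0.005,"dz":0.024,"roll":0,"grip":0},{"dx":0,"dy":0,"dz":0,"roll":0,"grip":0},{"dx":0,"dy":0,"dz":0,"roll":0,"grip":0}]' |head -2;python3 -c "
from h import *
go((467,-149,46))"
```

```text
time: 13.05
tool_pos: [429.3, -149.4, 146.0]
t 13.05 pos [ 429.251 -149.421  146.011] grasp [ 426.002 -149.251  149.808] q [-0.679 -0.66   2.556  0.606  0.735  0.59 ] gap 0.9997292993385666 gf 0.0 wf [ 0.156  0.036 -0.264]
R [[0.758, -0.05, 0.65], [-0.037, -0.999, -0.034], [0.651, 0.002, -0.759]] tilt 40.59 az -3.0 yz 0.002 gap 0.9997292993385666
[ 467. -149.   46.] -> [-36.5  -2.5 105.5] n 3.0
```

```bash
python3 -m pendant '[{"dx":-0.009,"dy":-0.0006,"dz":0.026,"roll":0,"grip":0},{"dx":-0.009,"dy":-0.0006,"dz":0.026,"roll":0,"grip":0},{"dx":-0.009,"dy":-0.0006,"dz":0.026,"roll":0,"grip":0},{"dx":-0.009,"dy":-0.0006,"dz":0.027,"roll":0,"grip":0},{"dx":0,"dy":0,"dz":0,"roll":0,"grip":0}]';python3 -c "
from h import *
st();P=env.camera_params('wrist');a=env.read_camera('wrist');cv2.imwrite('pics/w2.png',a[...,::-1])
print(proj('wrist',(467,-149,80),P),lid(a[...,::-1],proj('wrist',(467,-149,80),P),58)[1])"
```

```text
time: 13.55
tool_pos: [469.8, -147.9, 39.1]
eef_rot: [[0.762, -0.049, 0.646], [-0.038, -0.999, -0.03], [0.647, -0.002, -0.763]]
wrist_force: [0.2, -0.5, -1.0]
finger_gap: 1.003
gripper_force: 0.0
t 13.55 pos [ 469.751 -147.935   39.085] grasp [ 466.52  -147.785   42.898] q [-0.598 -0.27   2.526  0.951  0.43   0.229] gap 1.0030322103598615 gf 0.0 wf [ 0.208 -0.511 -1.043]
R [[0.762, -0.049, 0.646], [-0.038, -0.999, -0.03], [0.647, -0.002, -0.763]] tilt 40.31 az -2.7 yz -0.002 gap 1.0030322103598615Traceback (most recent call last):
  File "<string>", line 4, in <module>
    print(proj('wrist',(467,-149,80),P),lid(a[...,::-1],proj('wrist',(467,-149,80),P),58)[1])
                                        ~~~^^^^^^^^^^^^^^^^^^^^^^^^^^^^^^^^^^^^^^^^^^^^^^
  File "h.py", line 37, in lid
    c=max(cs,key=cv2.contourArea);e=cv2.fitEllipse(cv2.convexHull(c));return np.array(e[0]),e
                                    ~~~~~~~~~~~~~~^^^^^^^^^^^^^^^^^^^
cv2.error: OpenCV(4.12.0) /io/opencv/modules/imgproc/src/shapedescr.cpp:361: error: (-201:Incorrect size of input array) There should be at least 5 points to fit the ellipse in function 'fitEllipseNoDirect'
```

View pics/w2.png

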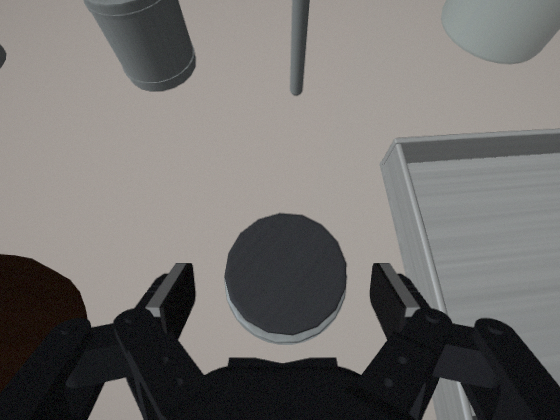

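```bash
python3 -m pendant '[{"dx":0,"dy":0,"dz":0,"roll":0,"grip":1},{"dx":0,"dy":0,"dz":0,"roll":0,"grip":1},{"dx":0,"dy":0,"dz":0,"roll":0,"grip":1},{"dx":0,"dy":0,"dz":0,"roll":0,"grip":1},{"dx":0,"dy":0,"dz":0,"roll":0,"grip":1}]' 50 | tail -3
python3 -m pendant '[{"dx":0.01,"dy":0,"dz":-0.012,"roll":0,"grip":1},{"dx":0.02,"dy":0,"dz":-0.024,"roll":0,"grip":1},{"dx":0.025,"dy":0,"dz":-0.029,"roll":0,"grip":1},{"dx":0.02,"dy":0,"dz":-0.024,"roll":0,"grip":1},{"dx":0.005,"dy":0,"dz":-0.005,"roll":0,"grip":1}]'
python3 -c "
from h import *
go((515,366,165),(515,366,49))"
```

```text
wrist_force: [-4.6, 0.9, 9.7]
finger_gap: 0.567
gripper_force: 52.5
time: 14.6
tool_pos: [470.0, -149.7, 169.9]
eef_rot: [[0.754, -0.051, 0.655], [-0.034, -0.999, -0.038], [0.656, 0.007, -0.755]]
wrist_force: [0.6, -0.6, -0.9]
finger_gap: 0.57
gripper_force: 51.9
t 14.6 pos [ 469.998 -149.735  169.87 ] grasp [ 466.724 -149.544  173.644] q [-0.601 -0.561  2.462  0.567  0.682  0.675] gap 0.570229565025831 gf 51.949896812438965 wf [ 0.577 -0.574 -0.92 ]
R [[0.754, -0.051, 0.655], [-0.034, -0.999, -0.038], [0.656, 0.007, -0.755]] tilt 40.98 az -3.3 yz 0.007 gap 0.570229565025831
[515. 366. 165.] -> [  13.3 -517.4   18.4] n 11.0
[515. 366.  49.] -> [-76.1  -0.8  87.6] n 3.0
```

```bash
python3 -m pendant '[{"dx":0.001,"dy":-0.025,"dz":0.002,"roll":0,"grip":1},{"dx":0.001,"dy":-0.045,"dz":0.001,"roll":0,"grip":1},{"dx":0.001,"dy":-0.049,"dz":0.001,"roll":0,"grip":1},{"dx":0.001,"dy":-0.049,"dz":0.002,"roll":0,"grip":1}]' |head -2
python3 -m pendant '[{"dx":0.001,"dy":-0.049,"dz":0.001,"roll":0,"grip":1},{"dx":0.001,"dy":-0.049,"dz":0.001,"roll":0,"grip":1},{"dx":0.001,"dy":-0.049,"dz":0.002,"roll":0,"grip":1},{"dx":0.001,"dy":-0.049,"dz":0.002,"roll":0,"grip":1}]' |head -2
python3 -m pendant '[{"dx":0.001,"dy":-0.049,"dz":0.001,"roll":0,"grip":1},{"dx":0.001,"dy":-0.045,"dz":0.001,"roll":0,"grip":1},{"dx":0.002,"dy":-0.04,"dz":0.002,"roll":0,"grip":1},{"dx":0.001,"dy":-0.019,"dz":0.002,"roll":0,"grip":1},{"dx":0,"dy":0,"dz":0,"roll":0,"grip":1}]' |head -2
python3 -c "
from h import *
go((515,366,54))"
```

```text
time: 15.0
tool_pos: [481.5, 3.5, 159.9]
time: 15.4
tool_pos: [496.3, 166.4, 157.0]
time: 15.9
tool_pos: [512.4, 319.7, 155.0]
t 15.9 pos [512.39  319.659 155.012] grasp [509.197 319.826 158.856] q [ 0.647 -0.118  2.161 -0.728  0.668  2.751] gap 0.5691269891379039 gf 52.11369752883911 wf [-0.252 -0.768 -1.025]
R [[0.768, -0.049, 0.639], [-0.036, -0.999, -0.033], [0.639, 0.003, -0.769]] tilt 39.75 az -3.0 yz 0.003 gap 0.5691269891379039
[515. 366.  54.] -> [-64.2 -46.7  82.8] n 3.0
```

```bash
python3 -m pendant '[{"dx":0.003,"dy":0.025,"dz":0.002,"roll":0,"grip":1},{"dx":0.004,"dy":0.04,"dz":0.003,"roll":0,"grip":1},{"dx":0.004,"dy":0.045,"dz":0.003,"roll":0,"grip":1},{"dx":0.004,"dy":0.045,"dz":0.003,"roll":0,"grip":1}]' |head -2
python3 -m pendant '[{"dx":0.004,"dy":0.045,"dz":0.003,"roll":0,"grip":1},{"dx":0.004,"dy":0.04,"dz":0.003,"roll":0,"grip":1},{"dx":0.002,"dy":0.02,"dz":0.001,"roll":0,"grip":1},{"dx":0,"dy":0,"dz":0,"roll":0,"grip":1},{"dx":0,"dy":0,"dz":0,"roll":0,"grip":1}]' |head -2
python3 -c "
from h import *
go((545,60,58))"
```

```text
time: 16.3
tool_pos: [522.1, 159.5, 156.4]
time: 16.8
tool_pos: [529.2, 55.2, 158.1]
t 16.8 pos [529.192  55.158 158.133] grasp [525.998  55.341 161.975] q [ 0.031 -0.42   2.39  -0.121  0.482  1.743] gap 0.5722938787331211 gf 52.25364089012146 wf [ 0.188 -0.656 -1.517]
R [[0.767, -0.055, 0.639], [-0.041, -0.999, -0.037], [0.64, 0.002, -0.768]] tilt 39.79 az -3.3 yz 0.002 gap 0.5722938787331211
[545.  60.  58.] -> [-52.2  -5.9  91.9] n 3.0
```

```bash
python3 -m pendant '[{"dx":0.02,"dy":-0.002,"dz":0.017,"roll":0,"grip":1},{"dx":0.02,"dy":-0.002,"dz":0.017,"roll":0,"grip":1},{"dx":-0.025,"dy":-0.002,"dz":0.031,"roll":0,"grip":1},{"dx":-0.02,"dy":-0.002,"dz":0.031,"roll":0,"grip":1},{"dx":0,"dy":0,"dz":0,"roll":0,"grip":1}]' |head -2
python3 -c "
from h import *
go((585,60,55),(585,60,46))"
```

```text
time: 17.3
tool_pos: [583.0, 64.4, 88.5]
t 17.3 pos [582.969  64.395  88.547] grasp [579.884  64.591  92.477] q [ 0.05  -0.133  2.297 -0.222  0.322  1.858] gap 0.5735787340525847 gf 52.21019804477692 wf [-0.603  0.463 -1.512]
R [[0.785, -0.054, 0.617], [-0.037, -0.999, -0.039], [0.618, 0.008, -0.786]] tilt 38.19 az -3.6 yz 0.008 gap 0.5735787340525847
[585.  60.  55.] -> [-19.    4.   32.8] n 1.0
[585.  60.  46.] -> [-5.6 -0.1  7.1] n 1.0
```

```bash
cat > kin.py <<'E'
import numpy as np
D=[([-1.308,.1245,1.6517,0,1.3675],(220.133,-610.96,244.06),(0,.002,-1)),
([-1.278,1.248,.027,.009,1.693],(363.8,-1011.1,247.5),(.059,-.163,-.985)),
([-1.284,.753,.857,.01,1.363],(327,-908.8,228.5),(.057,-.158,-.986)),
([-1.287,.683,.55,.011,1.734],(313.1,-870.7,479.5),(.059,-.163,-.985)),
([.012,.138,1.114,-.041,1.646],(720.29,51.65,569.45),(.241,-.038,-.97)),
([-.059,.776,.197,.005,1.476],(1015.9,-5.46,655),(.638,-.033,-.77)),
([-.679,-.66,2.556,.606,.735],(429.25,-149.42,146.01),(.65,-.034,-.759)),
([-.598,-.27,2.526,.951,.43],(469.75,-147.93,39.08),(.646,-.03,-.763)),
([.647,-.118,2.161,-.728,.668],(512.39,319.66,155.01),(.639,-.033,-.769)),
([.05,-.133,2.297,-.222,.322],(582.97,64.4,88.55),(.617,-.039,-.786))]
A=[];b=[]
for q,p,z in D:
    c,s=np.cos(q[0]),np.sin(q[0]);a=q[1];f=q[1]+q[2]
    # unknown a1,h0,L2,L3,off,L6
    A.append([1,0,np.sin(a),np.sin(f),np.cos(f),c*z[0]+s*z[1]]);b.append(c*p[0]+s*p[1])
    A.append([0,1,np.cos(a),np.cos(f),-np.sin(f),z[2]]);b.append(p[2])
x,res,_,_=np.linalg.lstsq(np.array(A),np.array(b),rcond=None)
a1,h0,L2,L3,off,L6=x
if __name__=="__main__":print(x,(np.array(A)@x-b).round(1))
def ik(tcp,z):
    "-> q1..q3,q5 needed (elbow up), az"
    w=np.array(tcp,float)-L6*np.array(z);q1=np.arctan2(w[1],w[0]);r=np.hypot(w[0],w[1])-a1;h=w[2]-h0
    l3=np.hypot(L3,off);g=np.arctan2(off,L3);d=np.hypot(r,h)
    el=np.arccos(np.clip((d*d-L2**2-l3**2)/(2*L2*l3),-1,1))
    q2=np.arctan2(r,h)-np.arctan2(l3*np.sin(el),L2+l3*np.cos(el))
    q3=el-g;f=q2+q3
    fd=np.array([np.cos(q1)*np.sin(f),np.sin(q1)*np.sin(f),np.cos(f)])
    return np.round([q1,q2,q3,np.arccos(np.clip(fd@z,-1,1))],3)
def zt(tilt,az=-3):
    t,a=np.radians([tilt,az]);return np.array([np.sin(t)*np.cos(a),np.sin(t)*np.sin(a),-np.cos(t)])
E
python3 kin.py
python3 - <<'E'
from kin import *
print(D[7],ik(D[7][1],D[7][2]),ik(D[9][1],D[9][2]))
for n,g in [("tin_big",(656,-56.5,52)),("tin_bigup",(600,-56.5,70)),("scoop_small",(675.5,113.5,28)),("scoop_big",(482,150,30)),("crate1",(515,366,50)),("crate2",(515,275,50)),("tray1",(460,-290,32)),("tray2",(460,-390,32)),("drop",(585,60,48)),("drop",(585,0,48))]:
    print(n,[ (t,ik(np.array(g)+5*zt(t),zt(t)).tolist()) for t in (0,20,30,38,40,43)])
E
```

```text
[2.05224284e-01 2.23634588e+02 4.52283550e+02 6.12910184e+02
 4.25629671e+01 2.61682840e+02] [ 0.  -0.   0.1 -0.2 -0.   0.6 -0.2  0.2 -0.1  0.   0.3 -0.3  0.2  0.1
 -0.2 -0.   0.1 -0.2 -0.1 -0.2]
([-0.598, -0.27, 2.526, 0.951, 0.43], (469.75, -147.93, 39.08), (0.646, -0.03, -0.763)) [-0.436 -0.256  2.516  0.328] [ 0.175 -0.125  2.289  0.355]
tin_big [(0, [-0.086, 0.333, 1.759, 1.049]), (20, [-0.091, 0.186, 1.972, 0.635]), (30, [-0.094, 0.136, 2.069, 0.414]), (38, [-0.097, 0.112, 2.139, 0.229]), (40, [-0.097, 0.109, 2.155, 0.182]), (43, [-0.098, 0.106, 2.179, 0.111])]
tin_bigup [(0, [-0.094, 0.202, 1.886, 1.054]), (20, [-0.101, 0.044, 2.092, 0.657]), (30, [-0.105, -0.013, 2.188, 0.444]), (38, [-0.109, -0.042, 2.259, 0.264]), (40, [-0.11, -0.046, 2.276, 0.218]), (43, [-0.111, -0.051, 2.3, 0.149])]
scoop_small [(0, [0.166, 0.414, 1.7, 1.028]), (20, [0.198, 0.278, 1.91, 0.62]), (30, [0.216, 0.235, 2.004, 0.415]), (38, [0.231, 0.218, 2.07, 0.271]), (40, [0.235, 0.216, 2.086, 0.244]), (43, [0.24, 0.215, 2.107, 0.217])]
scoop_big [(0, [0.302, 0.063, 2.123, 0.956]), (20, [0.374, -0.09, 2.306
[... 797 characters left out ...]
-0.778, -0.026, 2.364, 0.505])]
tray2 [(0, [-0.703, 0.256, 1.897, 0.989]), (20, [-0.803, 0.149, 2.056, 0.71]), (30, [-0.857, 0.125, 2.124, 0.62]), (38, [-0.901, 0.124, 2.171, 0.597]), (40, [-0.912, 0.127, 2.182, 0.599]), (43, [-0.928, 0.132, 2.196, 0.609])]
drop [(0, [0.102, 0.203, 1.928, 1.01]), (20, [0.129, 0.052, 2.129, 0.619]), (30, [0.145, 0.0, 2.223, 0.415]), (38, [0.158, -0.024, 2.29, 0.257]), (40, [0.162, -0.027, 2.306, 0.222]), (43, [0.167, -0.029, 2.329, 0.181])]
drop [(0, [0.0, 0.197, 1.935, 1.009]), (20, [0.009, 0.043, 2.139, 0.612]), (30, [0.015, -0.011, 2.233, 0.398]), (38, [0.019, -0.036, 2.302, 0.218]), (40, [0.021, -0.039, 2.318, 0.172]), (43, [0.022, -0.042, 2.341, 0.106])]
```

```bash
cat >> kin.py <<'E'
LAT=np.mean([-np.sin(q[0])*(p[0]-L6*z[0])+np.cos(q[0])*(p[1]-L6*z[1]) for q,p,z in D])
def ik(tcp,z):
    z=np.array(z,float);w=np.array(tcp,float)-L6*z;rho=np.hypot(w[0],w[1])
    q1=np.arctan2(w[1],w[0])-np.arcsin(LAT/rho);r=np.sqrt(rho**2-LAT**2)-a1;h=w[2]-h0
    l3=np.hypot(L3,off);g=np.arctan2(off,L3);d=np.hypot(r,h)
    el=np.arccos(np.clip((d*d-L2**2-l3**2)/(2*L2*l3),-1,1))
    q2=np.arctan2(r,h)-np.arctan2(l3*np.sin(el),L2+l3*np.cos(el))
    q3=el-g;f=q2+q3
    fd=np.array([np.cos(q1)*np.sin(f),np.sin(q1)*np.sin(f),np.cos(f)])
    return np.round([q1,q2,q3,np.arccos(np.clip(fd@z,-1,1))],3)
E
python3 - <<'E'
from kin import *
print([round(-np.sin(q[0])*(p[0]-L6*z[0])+np.cos(q[0])*(p[1]-L6*z[1]),1) for q,p,z in D])
for k in (3,7,8,9):print(D[k][0],ik(D[k][1],D[k][2]))
for n,g in [("tin_big",(656,-56.5,52)),("tin_bigup",(600,-56.5,70)),("scoop_small",(675.5,113.5,28)),("scoop_big",(482,150,30)),("crate1",(515,366,50)),("crate2",(515,275,50)),("drop",(585,60,48)),("drop",(585,-60,48))]:
  for az in (-15,-3,10,20): print(n,az,[ (t,ik(np.array(g)+5*zt(t,az),zt(t,az))[3].tolist()) for t in (20,30,35,38,40,43,46)])
E
```

```text
[np.float64(53.7), np.float64(54.0), np.float64(54.0), np.float64(53.9), np.float64(53.7), np.float64(53.2), np.float64(53.4), np.float64(53.5), np.float64(53.9), np.float64(53.4)]
[-1.287, 0.683, 0.55, 0.011, 1.734] [-1.287  0.684  0.549  1.735]
[-0.598, -0.27, 2.526, 0.951, 0.43] [-0.598 -0.27   2.526  0.429]
[0.647, -0.118, 2.161, -0.728, 0.668] [ 0.647 -0.118  2.161  0.667]
[0.05, -0.133, 2.297, -0.222, 0.322] [ 0.049 -0.133  2.297  0.322]
tin_big -15 [(20, 0.637), (30, 0.42), (35, 0.309), (38, 0.243), (40, 0.2), (43, 0.141), (46, 0.101)]
tin_big -3 [(20, 0.638), (30, 0.422), (35, 0.314), (38, 0.25), (40, 0.209), (43, 0.154), (46, 0.121)]
tin_big 10 [(20, 0.671), (30, 0.495), (35, 0.42), (38, 0.384), (40, 0.365), (43, 0.347), (46, 0.344)]
tin_big 20 [(20, 0.715), (30, 0.58), (35, 0.533), (38, 0.515), (40, 0.507), (43, 0.503), (46, 0.509)]
tin_bigup -15 [(20, 0.658), (30, 0.447), (35, 0.338), (38, 0.272), (40, 0.228), (43, 0.164), (46, 0.109)]
tin_bigup -3 [(20, 0.662), (30, 0.455), (35, 0.351), (38, 0.29), (40, 0.25), (43, 0.196), (46, 0.156)]
tin_bigup 10 [(20, 0.696), (30, 0.53
[... 1924 characters left out ...]
284)]
drop -3 [(20, 0.613), (30, 0.399), (35, 0.288), (38, 0.22), (40, 0.176), (43, 0.112), (46, 0.069)]
drop 10 [(20, 0.62), (30, 0.417), (35, 0.318), (38, 0.262), (40, 0.229), (43, 0.19), (46, 0.174)]
drop 20 [(20, 0.648), (30, 0.481), (35, 0.412), (38, 0.38), (40, 0.364), (43, 0.351), (46, 0.352)]
drop -15 [(20, 0.613), (30, 0.399), (35, 0.289), (38, 0.222), (40, 0.177), (43, 0.115), (46, 0.074)]
drop -3 [(20, 0.618), (30, 0.412), (35, 0.309), (38, 0.251), (40, 0.214), (43, 0.17), (46, 0.15)]
drop 10 [(20, 0.655), (30, 0.495), (35, 0.431), (38, 0.402), (40, 0.389), (43, 0.379), (46, 0.382)]
drop 20 [(20, 0.701), (30, 0.585), (35, 0.549), (38, 0.537), (40, 0.534), (43, 0.537), (46, 0.548)]
```

```bash
cat >> kin.py <<'E'
from scipy.spatial.transform import Rotation as Ro
def Rt(tilt,az,flip=0):
    z=zt(tilt,az);y=np.cross(z,[0,0,1.]);y/=np.linalg.norm(y)
    if y[1]>0:y=-y
    if flip:y=-y
    return np.column_stack([np.cross(y,z),y,z])
def full(g,R,grasp=True,raw=False):
    tcp=np.array(g,float)+(5*R[:,2] if grasp else 0);q1,q2,q3,q5=ik(tcp,R[:,2])
    B=(Ro.from_euler('z',q1)*Ro.from_euler('y',q2+q3)).as_matrix()
    M=B.T@R@Ro.from_euler('z',-np.pi/2).as_matrix()
    a=Ro.from_matrix(M).as_euler('ZYZ')
    w=lambda v:(v+np.pi)%(2*np.pi)-np.pi
    return np.round([q1,q2,q3,w(a[0]),a[1],w(a[2])],2)
E
python3 - <<'E'
from kin import *
R=np.array([[0.762, -0.049, 0.646], [-0.038, -0.999, -0.03], [0.647, -0.002, -0.763]]);print(full((469.751,-147.935,39.085),R,False),'act [-0.598 -0.27   2.526  0.951  0.43   0.229]')
for n,g in [("tin_big",(652,-56.5,38)),("tin_small pk",(467,-149,46)),("drop",(560,-130,46)),("scoop_small",(672,113.5,28)),("scoop_big",(482,150,30)),("crate1",(515,366,50)),("crate2",(515,275,50)),("tray1",(450,-290,32)),("tray2",(450,-390,32))]:
  for t,az in ((38,-3),(33,-3),(25,-3),(0,-3),(40,10),(40,-20)):
    print(n,t,az,full(g,Rt(t,az))[3:],'flip',full(g,Rt(t,az,1))[3:])
E
```

```text
[-0.6  -0.27  2.53  0.95  0.43  0.23] act [-0.598 -0.27   2.526  0.951  0.43   0.229]
tin_big 38 -3 [0.44 0.22 1.02] flip [ 0.44  0.22 -2.12]
tin_big 33 -3 [0.25 0.33 1.21] flip [ 0.25  0.33 -1.93]
tin_big 25 -3 [0.12 0.5  1.34] flip [ 0.12  0.5  -1.8 ]kin.py:44: RuntimeWarning: invalid value encountered in divide
  z=zt(tilt,az);y=np.cross(z,[0,0,1.]);y/=np.linalg.norm(y)
  r = _umath_linalg.det(a, signature=signature)
Traceback (most recent call last):
  File "kin.py", line 52, in full
    a=Ro.from_matrix(M).as_euler('ZYZ')
      ~~~~~~~~~~~~~~^^^
  File "scipy/spatial/transform/_rotation.pyx", line 1159, in scipy.spatial.transform._rotation.Rotation.from_matrix
numpy.linalg.LinAlgError: SVD did not converge
```

Kinematic model matches exactly. Rerun without the degenerate case.

Run:
```python
from kin import *
for n,g in [("tin_big",(652,-56.5,38)),("tin_small pk",(467,-149,46)),("drop",(560,-130,46)),("scoop_small",(672,113.5,28)),("scoop_big",(482,150,30)),("crate1",(515,366,50)),("crate2",(515,275,50)),("tray1",(450,-290,32)),("tray2",(450,-390,32))]:
  for t,az in ((40,-3),(33,-3),(25,-3),(5,-3),(40,10),(40,-20)):
    q=full(g,Rt(t,az));print(n,t,az,q[3:],'flip6',round(q[5]-3.14,2) if q[5]>0 else round(q[5]+3.14,2))
```

```text
tin_big 40 -3 [0.58 0.18 0.88] flip6 -2.26
tin_big 33 -3 [0.25 0.33 1.21] flip6 -1.93
tin_big 25 -3 [0.12 0.5  1.34] flip6 -1.8
tin_big 5 -3 [0.01 0.92 1.44] flip6 -1.7
tin_big 40 10 [0.97 0.35 0.27] flip6 -2.87
tin_big 40 -20 [-0.76  0.23  2.5 ] flip6 -0.64
tin_small pk 40 -3 [0.92 0.43 0.26] flip6 -2.88
tin_small pk 33 -3 [0.6  0.49 0.59] flip6 -2.55
tin_small pk 25 -3 [0.35 0.59 0.85] flip6 -2.29
tin_small pk 5 -3 [0.04 0.91 1.16] flip6 -1.98
tin_small pk 40 10 [ 0.98  0.62 -0.04] flip6 3.1
tin_small pk 40 -20 [0.32 0.22 1.18] flip6 -1.96
drop 40 -3 [0.89 0.31 0.41] flip6 -2.73
drop 33 -3 [0.51 0.4  0.8 ] flip6 -2.34
drop 25 -3 [0.27 0.54 1.04] flip6 -2.1
drop 5 -3 [0.03 0.91 1.27] flip6 -1.87
drop 40 10 [1.01 0.5  0.06] flip6 -3.08
drop 40 -20 [-0.15  0.16  1.75] flip6 -1.39
scoop_small 40 -3 [-0.68  0.19  2.39] flip6 -0.75
scoop_small 33 -3 [-0.3   0.33  2.01] flip6 -1.13
scoop_small 25 -3 [-0.15  0.5   1.85] flip6 -1.29
scoop_small 5 -3 [-0.02  0.92  1.73] flip6 -1.41
scoop_small 40 10 [0.48 0.16 1.01] flip6 -2.13
scoop_small 40 -20 [-1.01  0.42  3.  ] flip6 -0.14
scoop_big 40 
[... 606 characters left out ...]
 0.51  2.68] flip6 -0.46
crate2 25 -3 [-0.4   0.6   2.41] flip6 -0.73
crate2 5 -3 [-0.05  0.93  2.07] flip6 -1.07
crate2 40 10 [-0.81  0.28  2.6 ] flip6 -0.54
crate2 40 -20 [-0.98  0.7  -3.  ] flip6 0.14
tray1 40 -3 [ 1.05  0.6  -0.12] flip6 3.02
tray1 33 -3 [0.78 0.6  0.16] flip6 -2.98
tray1 25 -3 [0.51 0.65 0.44] flip6 -2.7
tray1 5 -3 [0.07 0.89 0.88] flip6 -2.26
tray1 40 10 [ 0.99  0.77 -0.29] flip6 2.85
tray1 40 -20 [1.01 0.35 0.22] flip6 -2.92
tray2 40 -3 [ 1.02  0.68 -0.2 ] flip6 2.94
tray2 33 -3 [0.79 0.67 0.04] flip6 -3.1
tray2 25 -3 [0.54 0.7  0.3 ] flip6 -2.84
tray2 5 -3 [0.08 0.91 0.75] flip6 -2.39
tray2 40 10 [ 0.95  0.85 -0.34] flip6 2.8
tray2 40 -20 [1.06 0.44 0.05] flip6 -3.09
```

```bash
python3 -m pendant '[{"dx":-0.006,"dy":0,"dz":0.008,"roll":0,"grip":1},{"dx":-0.006,"dy":0,"dz":0.008,"roll":0,"grip":1},{"dx":-0.006,"dy":0,"dz":0.008,"roll":0,"grip":1},{"dx":0,"dy":0,"dz":0,"roll":0,"grip":1}]'
python3 -c "
from h import *
go((585,60,46))"
```

```text
time: 17.7
tool_pos: [585.2, 65.9, 79.7]
eef_rot: [[0.793, -0.06, 0.607], [-0.04, -0.998, -0.047], [0.609, 0.012, -0.793]]
wrist_force: [0.4, -1.1, -1.2]
finger_gap: 0.571
gripper_force: 52.2
t 17.7 pos [585.202  65.87   79.748] grasp [582.167  66.103  83.715] q [ 0.057 -0.107  2.287 -0.26   0.321  1.903] gap 0.57091237732203 gf 52.20163106918335 wf [ 0.355 -1.094 -1.243]
R [[0.793, -0.06, 0.607], [-0.04, -0.998, -0.047], [0.609, 0.012, -0.793]] tilt 37.49 az -4.4 yz 0.012 gap 0.57091237732203
[585.  60.  46.] -> [-20.5   5.5  31.9] n 1.0
```

```bash
python3 -m pendant '[{"dx":-0.018,"dy":0.002,"dz":0.018,"roll":0,"grip":1},{"dx":-0.018,"dy":0.002,"dz":0.018,"roll":0,"grip":1},{"dx":-0.018,"dy":0.002,"dz":0.018,"roll":0,"grip":1},{"dx":0,"dy":0,"dz":0,"roll":0,"grip":1}]'
python3 -c "
from h import *
go((585,60,46))"
```

```text
time: 18.1
tool_pos: [572.6, 68.8, 44.1]
eef_rot: [[0.822, -0.074, 0.565], [-0.043, -0.997, -0.068], [0.568, 0.031, -0.822]]
wrist_force: [1.5, 0.6, 4.2]
finger_gap: 0.573
gripper_force: 53.9
t 18.1 pos [572.619  68.794  44.12 ] grasp [569.795  69.134  48.232] q [ 0.077 -0.049  2.294 -0.361  0.32   2.022] gap 0.5731035520065381 gf 53.90322804450989 wf [1.452 0.601 4.202]
R [[0.822, -0.074, 0.565], [-0.043, -0.997, -0.068], [0.568, 0.031, -0.822]] tilt 34.67 az -6.9 yz 0.031 gap 0.5731035520065381
[585.  60.  46.] -> [11.6  7.9 11. ] n 1.0
```

```bash
python3 -m pendant '[{"dx":0,"dy":0,"dz":0.002,"roll":0,"grip":1},{"dx":0,"dy":0,"dz":0,"roll":0,"grip":0.36},{"dx":0,"dy":0,"dz":0,"roll":0,"grip":0.1},{"dx":0,"dy":0,"dz":0,"roll":0,"grip":0},{"dx":0,"dy":0,"dz":0,"roll":0,"grip":0}]'
python3 -c "
from h import *
st();P=env.camera_params('wrist');a=env.read_camera('wrist');cv2.imwrite('pics/w3.png',a[...,::-1])"
```

```text
time: 18.6
tool_pos: [570.6, 68.3, 39.8]
eef_rot: [[0.826, -0.075, 0.558], [-0.044, -0.997, -0.069], [0.561, 0.033, -0.827]]
wrist_force: [0.0, 0.6, -0.3]
finger_gap: 0.998
gripper_force: 0.0
t 18.6 pos [570.627  68.336  39.763] grasp [567.837  68.682  43.897] q [ 0.077 -0.043  2.295 -0.363  0.321  2.024] gap 0.9979225129519789 gf 0.0 wf [ 0.042  0.557 -0.313]
R [[0.826, -0.075, 0.558], [-0.044, -0.997, -0.069], [0.561, 0.033, -0.827]] tilt 34.22 az -7.1 yz 0.033 gap 0.9979225129519789
```

View pics/w3.png

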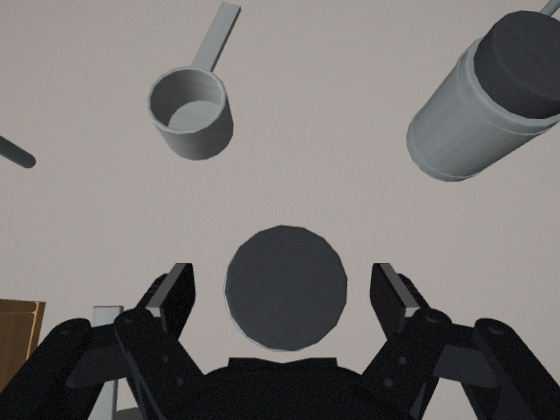

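Run:
```python
from kin import *
for n,g in [("tin_big",(652,-56.5,38)),("tin_big up",(640,-56.5,48)),("scoop_small",(672,113.5,28)),("scoop_big",(482,150,30)),("crate1",(515,366,50)),("crate1b",(525,355,50)),("crate2",(515,275,50)),("tray2",(450,-390,32))]:
  for t,az in ((34,-7),(32,-7),(30,-7)):
    q=full(g,Rt(t,az));print(n,t,az,q)
```

```text
tin_big 34 -7 [-0.18  0.13  2.12  0.12  0.29  1.41]
tin_big 32 -7 [-0.18  0.14  2.1   0.09  0.34  1.43]
tin_big 30 -7 [-0.18  0.15  2.09  0.08  0.39  1.45]
tin_big up 34 -7 [-0.19  0.09  2.15  0.12  0.31  1.41]
tin_big up 32 -7 [-0.18  0.1   2.13  0.1   0.36  1.43]
tin_big up 30 -7 [-0.18  0.1   2.11  0.08  0.4   1.44]
scoop_small 34 -7 [ 0.14  0.22  2.04 -0.47  0.33  2.24]
scoop_small 32 -7 [ 0.14  0.22  2.03 -0.39  0.37  2.16]
scoop_small 30 -7 [ 0.14  0.23  2.01 -0.33  0.41  2.1 ]
scoop_big 34 -7 [ 0.32 -0.15  2.42 -0.66  0.4   2.56]
scoop_big 32 -7 [ 0.31 -0.14  2.4  -0.57  0.42  2.47]
scoop_big 30 -7 [ 0.3  -0.14  2.39 -0.49  0.45  2.39]
crate1 34 -7 [ 0.7   0.16  2.07 -0.77  0.63  2.96]
crate1 32 -7 [ 0.69  0.16  2.06 -0.7   0.64  2.89]
crate1 30 -7 [ 0.68  0.16  2.04 -0.63  0.65  2.83]
crate1b 34 -7 [ 0.67  0.16  2.07 -0.76  0.62  2.93]
crate1b 32 -7 [ 0.66  0.16  2.06 -0.69  0.63  2.86]
crate1b 30 -7 [ 0.65  0.16  2.04 -0.62  0.64  2.8 ]
crate2 34 -7 [ 0.55  0.03  2.2  -0.74  0.54  2.82]
crate2 32 -7 [ 0.54  0.04  2.19 -0.66  0.56  2.74]
crate2 30 -7 [ 0.53  0.04  2.18 -0.59  0.58  2.67]
tray2 34 -7 [-0.99  0.09  2.19  0.82  0.62  0.08]
tray2 32 -7 [-0.98  0.09  2.17  0.75  0.63  0.15]
tray2 30 -7 [-0.97  0.09  2.16  0.68  0.64  0.22]
```

Run:
```python
from kin import *
for x in (340,380,420,460):
  for z in (100,160,200,300):
    print(x,z,full((x,40,z),Rt(34,-7)))
```

```text
340 100 [ 0.02 -1.12  2.8  -0.1   0.87  1.75]
340 160 [ 0.02 -1.16  2.71 -0.09  1.    1.74]
340 200 [ 0.02 -1.17  2.65 -0.09  1.07  1.73]
340 300 [ 0.02 -1.13  2.47 -0.08  1.21  1.72]
380 100 [ 0.02 -0.85  2.7  -0.12  0.71  1.78]
380 160 [ 0.02 -0.94  2.63 -0.1   0.86  1.75]
380 200 [ 0.02 -0.97  2.58 -0.1   0.94  1.74]
380 300 [ 0.02 -0.98  2.42 -0.09  1.11  1.72]
420 100 [ 0.01 -0.65  2.61 -0.14  0.6   1.8 ]
420 160 [ 0.01 -0.75  2.55 -0.11  0.75  1.76]
420 200 [ 0.01 -0.8   2.51 -0.1   0.84  1.75]
420 300 [ 0.01 -0.84  2.36 -0.09  1.03  1.73]
460 100 [ 0.01 -0.49  2.52 -0.15  0.53  1.81]
460 160 [ 0.01 -0.6   2.47 -0.12  0.68  1.78]
460 200 [ 0.01 -0.64  2.43 -0.11  0.77  1.76]
460 300 [ 0.01 -0.71  2.3  -0.09  0.96  1.73]
```

```bash
python3 -m pendant '[{"dx":0,"dy":0,"dz":-0.02,"roll":0,"grip":0},{"dx":0,"dy":0,"dz":-0.04,"roll":0,"grip":0},{"dx":0,"dy":0,"dz":-0.045,"roll":0.06,"grip":0},{"dx":-0.009,"dy":0.005,"dz":-0.043,"roll":0.06,"grip":0},{"dx":-0.009,"dy":0.005,"dz":-0.043,"roll":0,"grip":0}]'|head -2
python3 -m pendant '[{"dx":-0.009,"dy":0.005,"dz":-0.043,"roll":0,"grip":0},{"dx":-0.009,"dy":0.005,"dz":-0.043,"roll":0,"grip":0},{"dx":-0.025,"dy":0.002,"dz":-0.018,"roll":0,"grip":0},{"dx":-0.025,"dy":0.002,"dz":-0.018,"roll":0,"grip":0},{"dx":0,"dy":0,"dz":0,"roll":0,"grip":0}]'|head -2
python3 -c "
from h import *
st()"
```

```text
time: 19.15
tool_pos: [447.0, 73.3, 188.7]
time: 19.65
tool_pos: [349.2, 89.7, 250.6]
t 19.65 pos [349.165  89.741 250.648] grasp [346.444  90.131 254.825] q [ 0.258 -1.024  2.508 -0.24   1.124  2.   ] gap 1.0009801864375862 gf 0.0 wf [ 0.608 -0.359  0.223]
R [[0.829, -0.128, 0.544], [-0.102, -0.992, -0.078], [0.55, 0.009, -0.835]] tilt 33.35 az -8.1 yz 0.009 gap 1.0009801864375862
```

```bash
python3 -m pendant '[{"dx":-0.025,"dy":-0.01,"dz":-0.016,"roll":0,"grip":0},{"dx":-0.025,"dy":-0.01,"dz":-0.016,"roll":0,"grip":0},{"dx":0.012,"dy":0,"dz":0.008,"roll":0,"grip":0},{"dx":0,"dy":0,"dz":0,"roll":0,"grip":0}]'|head -2
python3 -c "
from h import *
s=st()
from kin import full
R=s['eef_rot']
for n,g in [('tin_big',(652,-56.5,38)),('scoop_small',(672,113.5,28)),('scoop_big',(482,150,30)),('crate1',(515,366,50)),('crate2',(515,275,50)),('tray2',(450,-390,32))]:print(n,full(g,R))
go((505,78,135),(568,70,45))"
```

```text
time: 20.05
tool_pos: [328.3, 131.3, 250.3]
t 20.05 pos [328.296 131.258 250.269] grasp [325.63  131.708 254.474] q [ 0.465 -0.982  2.491 -0.353  1.178  2.226] gap 0.9977699785581177 gf 0.0 wf [0.49  0.132 0.729]
R [[0.835, -0.135, 0.533], [-0.102, -0.991, -0.09], [0.54, 0.021, -0.841]] tilt 32.74 az -9.6 yz 0.021 gap 0.9977699785581177
tin_big [-0.17  0.14  2.11  0.    0.32  1.53]
scoop_small [ 0.15  0.23  2.03 -0.48  0.38  2.26]
scoop_big [ 0.32 -0.13  2.4  -0.65  0.44  2.56]
crate1 [ 0.7   0.17  2.05 -0.73  0.67  2.93]
crate2 [ 0.56  0.04  2.19 -0.71  0.58  2.8 ]
tray2 [-0.98  0.08  2.19  0.77  0.6   0.14]
t 20.05 pos [328.296 131.258 250.269] grasp [325.63  131.708 254.474] q [ 0.465 -0.982  2.491 -0.353  1.178  2.226] gap 0.9977699785581177 gf 0.0 wf [0.49  0.132 0.729]
R [[0.835, -0.135, 0.533], [-0.102, -0.991, -0.09], [0.54, 0.021, -0.841]] tilt 32.74 az -9.6 yz 0.021 gap 0.9977699785581177
[505.  78. 135.] -> [ 90.7  26.6 201. ] n 5.0
[568.  70.  45.] -> [  4.8  -2.4 110. ] n 3.0
```

```bash
python3 -m pendant '[{"dx":0.008,"dy":0.043,"dz":0.006,"roll":0,"grip":0},{"dx":0.006,"dy":0.043,"dz":0.005,"roll":0,"grip":0},{"dx":0.006,"dy":0.043,"dz":0.005,"roll":0,"grip":0},{"dx":0.006,"dy":0.043,"dz":0.005,"roll":0,"grip":0},{"dx":0.006,"dy":0.043,"dz":0.005,"roll":0,"grip":0}]'|head -2
python3 -m pendant '[{"dx":0.003,"dy":0.04,"dz":0,"roll":0,"grip":0},{"dx":-0.025,"dy":0.01,"dz":-0.016,"roll":0,"grip":0},{"dx":-0.025,"dy":0,"dz":-0.016,"roll":0,"grip":0},{"dx":-0.025,"dy":-0.005,"dz":-0.016,"roll":0,"grip":0},{"dx":0,"dy":0,"dz":0,"roll":0,"grip":0}]'|head -2
python3 -c "
from h import *
s=st()"
```

```text
time: 20.55
tool_pos: [369.8, -76.9, 252.0]
time: 21.05
tool_pos: [331.7, -135.4, 260.0]
t 21.05 pos [ 331.676 -135.436  260.022] grasp [ 329.243 -135.009  264.37 ] q [-0.737 -1.024  2.479  0.282  1.251  0.941] gap 1.0021333077556163 gf 0.0 wf [ 0.528 -0.708  0.835]
R [[0.862, -0.141, 0.487], [-0.114, -0.99, -0.085], [0.494, 0.018, -0.869]] tilt 29.61 az -9.9 yz 0.018 gap 1.0021333077556163
```

```bash
python3 -m pendant '[{"dx":0.01,"dy":-0.005,"dz":0.01,"roll":0.07,"grip":0},{"dx":0,"dy":0,"dz":0,"roll":0,"grip":0}]'|head -2
python3 -c "
from h import *
s=st();go((515,78,150),(568,69.5,44),(568,69.5,160),(515,335,160),(517,362,160),(517,362,52))
from kin import full
R=s['eef_rot']
for n,g in [('tin_big',(650,-56.5,33)),('crate1',(517,362,50)),('crate1',(517,362,160)),('crate2',(515,275,50)),('tin_s',(568,70,45)),('tin_s',(568,70,160))]:print(n,full(g,R))
"
```

```text
time: 21.25
tool_pos: [346.8, -130.1, 254.8]
t 21.25 pos [ 346.803 -130.133  254.836] grasp [ 344.374 -129.729  259.187] q [-0.681 -0.978  2.469  0.263  1.205  1.017] gap 0.9993568892833137 gf 0.0 wf [0.208 0.88  0.123]
R [[0.858, -0.165, 0.486], [-0.144, -0.986, -0.081], [0.492, -0.001, -0.87]] tilt 29.5 az -9.4 yz -0.001 gap 0.9993568892833137
t 21.25 pos [ 346.803 -130.133  254.836] grasp [ 344.374 -129.729  259.187] q [-0.681 -0.978  2.469  0.263  1.205  1.017] gap 0.9993568892833137 gf 0.0 wf [0.208 0.88  0.123]
R [[0.858, -0.165, 0.486], [-0.144, -0.986, -0.081], [0.492, -0.001, -0.87]] tilt 29.5 az -9.4 yz -0.001 gap 0.9993568892833137
[515.  78. 150.] -> [  62.8 -233.   161.1] n 7.0
[568.   69.5  44. ] -> [ -5.5  -0.3 118.7] n 3.0
[568.   69.5 160. ] -> [  57.1   -0.1 -101. ] n 3.0
[515. 335. 160.] -> [ -83.7 -253.1  -47.2] n 6.0
[517. 362. 160.] -> [ -2.2 -27.   -1.2] n 1.0
[517. 362.  52.] -> [-53.2   0.1  94. ] n 3.0
tin_big [-0.17  0.16  2.09  0.01  0.39  1.56]
crate1 [ 0.68  0.17  2.03 -0.62  0.68  2.85]
crate1 [ 0.68  0.01  1.99 -0.51  0.85  2.7 ]
crate2 [ 0.54  0.05  2.17 -0.59  0.61  2.72]
tin_s [ 0.08 -0.02  2.25 -0.29  0.43  2.06]
tin_s [ 0.08 -0.22  2.19 -0.2   0.67  1.94]
```

```bash
python3 -m pendant '[{"dx":0.008,"dy":-0.025,"dz":0.02,"roll":0,"grip":0},{"dx":0.008,"dy":-0.03,"dz":0.02,"roll":0,"grip":0},{"dx":0.008,"dy":-0.03,"dz":0.02,"roll":0,"grip":0},{"dx":0.008,"dy":-0.03,"dz":0.02,"roll":0,"grip":0}]'|head -2
python3 -m pendant '[{"dx":0.008,"dy":-0.03,"dz":0.02,"roll":0,"grip":0},{"dx":0.008,"dy":-0.03,"dz":0.02,"roll":0,"grip":0},{"dx":0.008,"dy":-0.03,"dz":0.02,"roll":0,"grip":0},{"dx":0.007,"dy":-0.028,"dz":0.021,"roll":0,"grip":0},{"dx":0,"dy":0,"dz":0,"roll":0,"grip":0}]'|head -2
python3 -c "
from h import *
go((568.5,69.5,45))
"
```

```text
time: 21.65
tool_pos: [432.5, -26.9, 201.5]
time: 22.15
tool_pos: [517.3, 79.2, 143.0]
t 22.15 pos [517.296  79.225 143.042] grasp [514.892  79.628 147.407] q [ 0.118 -0.33   2.304 -0.217  0.686  1.985] gap 1.0033573222280427 gf 0.0 wf [-1.491 -0.307 -0.409]
R [[0.862, -0.162, 0.481], [-0.14, -0.987, -0.081], [0.488, 0.002, -0.873]] tilt 29.19 az -9.5 yz 0.002 gap 1.0033573222280427
[568.5  69.5  45. ] -> [ -2.3   1.1 116. ] n 3.0
```

```bash
python3 -m pendant '[{"dx":0,"dy":0,"dz":0.03,"roll":0,"grip":0},{"dx":-0.001,"dy":0,"dz":0.04,"roll":0,"grip":0},{"dx":-0.001,"dy":0.001,"dz":0.035,"roll":0,"grip":0},{"dx":0,"dy":0,"dz":0.011,"roll":0,"grip":0},{"dx":0,"dy":0,"dz":0,"roll":0,"grip":0}]'|head -2
python3 -c "
from h import *
st()"
python3 -m pendant '[{"dx":0,"dy":0,"dz":0,"roll":0,"grip":1},{"dx":0,"dy":0,"dz":0,"roll":0,"grip":1},{"dx":0,"dy":0,"dz":0,"roll":0,"grip":1},{"dx":0,"dy":0,"dz":0,"roll":0,"grip":1},{"dx":0,"dy":0,"dz":0,"roll":0,"grip":1}]' 50
python3 -c "
from h import *
s=st();import pickle;pickle.dump(s,open('pick.pkl','wb'))"
python3 -m pendant '[{"dx":0.006,"dy":0,"dz":-0.01,"roll":0,"grip":1},{"dx":0.012,"dy":0,"dz":-0.02,"roll":0,"grip":1},{"dx":0.018,"dy":0,"dz":-0.032,"roll":0,"grip":1},{"dx":0.018,"dy":0,"dz":-0.032,"roll":0,"grip":1},{"dx":0.003,"dy":0,"dz":-0.006,"roll":0,"grip":1}]'
python3 -c "
from h import *
go((517,360,160))"
```

```text
time: 22.65
tool_pos: [571.0, 65.6, 42.6]
t 22.65 pos [570.962  65.565  42.554] grasp [568.55   65.981  46.913] q [ 0.075 -0.027  2.248 -0.286  0.438  2.043] gap 1.000898332997505 gf 0.0 wf [0.05  0.649 0.319]
R [[0.86, -0.167, 0.482], [-0.145, -0.986, -0.083], [0.49, 0.002, -0.872]] tilt 29.32 az -9.8 yz 0.002 gap 1.000898332997505
time: 23.15
tool_pos: [573.3, 66.3, 46.7]
eef_rot: [[0.856, -0.167, 0.489], [-0.145, -0.986, -0.082], [0.496, -0.0, -0.868]]
wrist_force: [-3.1, -0.3, 7.5]
finger_gap: 0.571
gripper_force: 52.3
t 23.15 pos [573.284  66.301  46.662] grasp [570.838  66.713  51.003] q [ 0.076 -0.032  2.246 -0.286  0.437  2.044] gap 0.5709003058669698 gf 52.3053377866745 wf [-3.099 -0.255  7.525]
R [[0.856, -0.167, 0.489], [-0.145, -0.986, -0.082], [0.496, -0.0, -0.868]] tilt 29.74 az -9.6 yz -0.0 gap 0.5709003058669698
time: 23.65
tool_pos: [575.4, 66.4, 166.8]
eef_rot: [[0.852, -0.167, 0.495], [-0.145, -0.986, -0.081], [0.502, -0.003, -0.865]]
wrist_force: [0.5, 0.1, 0.6]
finger_gap: 0.573
gripper_force: 51.8
t 23.65 pos [575.373  66.425 166.757] grasp [572.896  66.833 171.081] q [ 0.076 -0.223  2.183 -0.191  0.678  1.933] gap 0.5733567172999677 gf 51.84846639633179 wf [0.468 0.111 0.552]
R [[0.852, -0.167, 0.495], [-0.145, -0.986, -0.081], [0.502, -0.003, -0.865]] tilt 30.14 az -9.3 yz -0.003 gap 0.5733567172999677
[517. 360. 160.] -> [ -95.8 -279.7  -42. ] n 7.0
```

```bash
python3 -m pendant '[{"dx":-0.007,"dy":-0.02,"dz":-0.003,"roll":0,"grip":1},{"dx":-0.011,"dy":-0.032,"dz":-0.005,"roll":0,"grip":1},{"dx":-0.011,"dy":-0.034,"dz":-0.005,"roll":0,"grip":1},{"dx":-0.011,"dy":-0.034,"dz":-0.005,"roll":0,"grip":1},{"dx":-0.011,"dy":-0.034,"dz":-0.005,"roll":0,"grip":1}]'|head -2
python3 -m pendant '[{"dx":-0.011,"dy":-0.034,"dz":-0.005,"roll":0,"grip":1},{"dx":-0.011,"dy":-0.034,"dz":-0.005,"roll":0,"grip":1},{"dx":-0.011,"dy":-0.03,"dz":-0.005,"roll":0,"grip":1},{"dx":-0.01,"dy":-0.028,"dz":-0.005,"roll":0,"grip":1},{"dx":0,"dy":0,"dz":0,"roll":0,"grip":1}]'|head -2
python3 -c "
from h import *
go((517,360,75),(517,360,57))"
```

```text
time: 24.15
tool_pos: [542.1, 228.2, 153.5]
time: 24.65
tool_pos: [516.4, 362.1, 149.7]
t 24.65 pos [516.435 362.12  149.747] grasp [514.008 362.523 154.099] q [ 0.679  0.014  1.994 -0.515  0.843  2.704] gap 0.5729153898167905 gf 52.07621991634369 wf [ 0.602 -0.005 -0.25 ]
R [[0.859, -0.163, 0.485], [-0.142, -0.987, -0.08], [0.492, 0.0, -0.871]] tilt 29.48 az -9.4 yz 0.0 gap 0.5729153898167905
[517. 360.  75.] -> [-36.    2.   70.5] n 2.0
[517. 360.  57.] -> [-8.9 -0.  15.7] n 1.0
```

```bash
python3 -m pendant '[{"dx":-0.01,"dy":0.001,"dz":0.018,"roll":0,"grip":1},{"dx":-0.016,"dy":0.001,"dz":0.03,"roll":0,"grip":1},{"dx":-0.01,"dy":0,"dz":0.022,"roll":0,"grip":1},{"dx":-0.003,"dy":0,"dz":0.006,"roll":0,"grip":1},{"dx":0,"dy":0,"dz":0,"roll":0,"grip":1}]'
python3 -m pendant '[{"dx":-0.002,"dy":0,"dz":0.004,"roll":0,"grip":1},{"dx":-0.001,"dy":0,"dz":0.002,"roll":0,"grip":1},{"dx":0,"dy":0,"dz":0,"roll":0,"grip":1}]'
python3 -c "
from h import *
go((517,360,57))"
```

```text
time: 25.15
tool_pos: [520.1, 355.4, 63.5]
eef_rot: [[0.859, -0.168, 0.484], [-0.145, -0.986, -0.085], [0.491, 0.003, -0.871]]
wrist_force: [-0.3, -0.3, -1.1]
finger_gap: 0.568
gripper_force: 52.1
time: 25.45
tool_pos: [521.7, 357.0, 59.5]
eef_rot: [[0.857, -0.167, 0.487], [-0.146, -0.986, -0.082], [0.494, -0.001, -0.869]]
wrist_force: [-0.2, 0.1, -1.7]
finger_gap: 0.568
gripper_force: 52.1
t 25.45 pos [521.73  356.959  59.534] grasp [519.294 357.369  63.881] q [ 0.667  0.142  2.035 -0.608  0.694  2.827] gap 0.5680449582211435 gf 52.082571387290955 wf [-0.189  0.077 -1.725]
R [[0.857, -0.167, 0.487], [-0.146, -0.986, -0.082], [0.494, -0.001, -0.869]] tilt 29.61 az -9.5 yz -0.001 gap 0.5680449582211435
[517. 360.  57.] -> [-5.7 -2.2  4.6] n 1.0
```

```bash
python3 -m pendant '[{"dx":-0.002,"dy":0,"dz":0.004,"roll":0,"grip":1},{"dx":0,"dy":0,"dz":0,"roll":0,"grip":1}]' |sed -n '2p;4p'
python3 -m pendant '[{"dx":-0.001,"dy":0,"dz":0.002,"roll":0,"grip":1},{"dx":0,"dy":0,"dz":0,"roll":0,"grip":1}]'|sed -n '2p;4p'
python3 -m pendant '[{"dx":-0.001,"dy":0,"dz":0.002,"roll":0,"grip":1},{"dx":0,"dy":0,"dz":0,"roll":0,"grip":1}]'|sed -n '2p;4p'
```

```text
tool_pos: [521.4, 356.6, 53.9]
wrist_force: [-0.4, -1.3, -1.7]
tool_pos: [522.1, 357.0, 52.7]
wrist_force: [-0.2, -0.4, 2.4]
tool_pos: [523.3, 357.5, 52.7]
wrist_force: [-4.2, -1.5, 11.6]
```

```bash
python3 -m pendant '[{"dx":0.001,"dy":0,"dz":-0.001,"roll":0,"grip":0.36},{"dx":0,"dy":0,"dz":0,"roll":0,"grip":0.25},{"dx":0,"dy":0,"dz":0,"roll":0,"grip":0.2},{"dx":0,"dy":0,"dz":-0.02,"roll":0,"grip":0.2},{"dx":0,"dy":0,"dz":-0.04,"roll":0,"grip":0.2}]'|tail -3
python3 -m pendant '[{"dx":0.01,"dy":0,"dz":-0.045,"roll":0,"grip":0.2},{"dx":0.01,"dy":0,"dz":-0.04,"roll":0,"grip":0},{"dx":0,"dy":0,"dz":0,"roll":0,"grip":0}]' |head -2
python3 -c "
from h import *
s=st();a=env.read_camera('top');cv2.imwrite('pics/t4.png',a[...,::-1]);
try: print(lid(a[...,::-1],proj('top',(520,357,86)),48,16)[1],proj('top',(520,357,86)))
except Exception as e:print(e)
go((560,-45,150),(590,-50,34),(650,-56.5,34))
from kin import full
print(full((650,-56.5,34),s['eef_rot']))"
```

```text
wrist_force: [1.1, 0.4, -0.9]
finger_gap: 0.805
gripper_force: 0.0
time: 26.85
tool_pos: [470.6, 368.5, 194.9]
t 26.85 pos [470.564 368.481 194.886] grasp [468.091 368.854 199.216] q [ 0.745 -0.103  2.027 -0.506  0.936  2.731] gap 0.9972407264075283 gf 0.0 wf [0.962 1.252 0.116]
R [[0.853, -0.165, 0.495], [-0.148, -0.986, -0.074], [0.5, -0.01, -0.866]] tilt 30.01 az -8.6 yz -0.01 gap 0.9972407264075283
((137.21347045898438, 233.408203125), (20.273481369018555, 28.881515502929688), 90.688720703125) [132.583 232.209]
t 26.9 pos [469.734 367.26  191.3  ] grasp [467.279 367.648 195.638] q [ 0.745 -0.101  2.03  -0.506  0.935  2.732] gap 0.9994802157423822 gf 0.0 wf [0.364 0.231 0.318]
R [[0.855, -0.166, 0.491], [-0.147, -0.986, -0.078], [0.497, -0.006, -0.868]] tilt 29.82 az -9.0 yz -0.006 gap 0.9994802157423822
[560. -45. 150.] -> [117.2 391.8 117.2] n 9.0
[590. -50.  34.] -> [-31.3   0.6 115.8] n 3.0
[650.  -56.5  34. ] -> [52.3 -3.6 30. ] n 2.0
[-0.17  0.15  2.09  0.03  0.38  1.54]
```

```bash
python3 -m pendant '[{"dx":0.009,"dy":0.028,"dz":0.009,"roll":0,"grip":0},{"dx":0.011,"dy":0.036,"dz":0.011,"roll":0,"grip":0},{"dx":0.011,"dy":0.036,"dz":0.011,"roll":0,"grip":0},{"dx":0.011,"dy":0.036,"dz":0.011,"roll":0,"grip":0},{"dx":0.011,"dy":0.036,"dz":0.011,"roll":0,"grip":0}]'|head -2
python3 -m pendant '[{"dx":0.011,"dy":0.037,"dz":0.011,"roll":0,"grip":0},{"dx":0.011,"dy":0.037,"dz":0.011,"roll":0,"grip":0},{"dx":0.011,"dy":0.037,"dz":0.011,"roll":0,"grip":0},{"dx":0.011,"dy":0.037,"dz":0.011,"roll":0,"grip":0},{"dx":0.011,"dy":0.037,"dz":0.011,"roll":0,"grip":0}]'|head -2
python3 -m pendant '[{"dx":0.009,"dy":0.03,"dz":0.009,"roll":0,"grip":0},{"dx":-0.011,"dy":0,"dz":0.03,"roll":0,"grip":0},{"dx":-0.011,"dy":0,"dz":0.03,"roll":0,"grip":0},{"dx":-0.011,"dy":0,"dz":0.03,"roll":0,"grip":0},{"dx":0,"dy":0,"dz":0,"roll":0,"grip":0}]'|head -2
python3 -c "
from h import *
s=st();P=env.camera_params('wrist');a=env.read_camera('wrist')[...,::-1].copy();cv2.imwrite('pics/w5.png',a)
import pickle;pickle.dump(P,open('w5.pkl','wb'))
print([proj('wrist',X,P) for X in [(656,-56.5,90),(656,-56.5,0),(675.5,113.5,36)]])
go((580,-48,34),(650,-56.5,34))
"
```

```text
time: 27.4
tool_pos: [510.4, 182.0, 164.5]
time: 27.9
tool_pos: [553.2, -12.9, 143.9]
time: 28.4
tool_pos: [571.6, -45.0, 40.3]
t 28.4 pos [571.605 -44.957  40.328] grasp [569.236 -44.552  44.712] q [-0.173 -0.037  2.259  0.004  0.417  1.563] gap 0.9997687429737739 gf 0.0 wf [ 0.005 -0.103 -0.827]
R [[0.864, -0.168, 0.474], [-0.147, -0.986, -0.081], [0.481, 0.0, -0.877]] tilt 28.73 az -9.7 yz 0.0 gap 0.9997687429737739
[array([273.298,  52.074]), array([277.11 , 145.119]), array([-21.536, 140.247])]
t 28.45 pos [573.497 -45.066  43.503] grasp [571.106 -44.659  47.875] q [-0.173 -0.04   2.257  0.004  0.418  1.563] gap 1.0007479826512289 gf 0.0 wf [0.056 0.163 0.505]
R [[0.862, -0.168, 0.478], [-0.147, -0.986, -0.082], [0.485, 0.0, -0.874]] tilt 29.03 az -9.7 yz 0.0 gap 1.0007479826512289
[580. -48.  34.] -> [ 1.4  1.8 16.7] n 1.0
[650.  -56.5  34. ] -> [61.6 -3.4 34.2] n 2.0
```

View pics/w5.png

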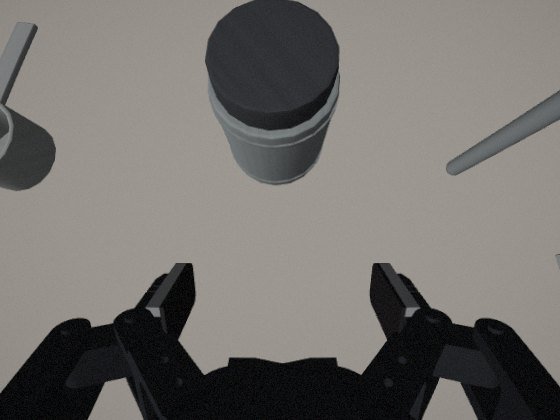

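```bash
python3 -m pendant '[{"dx":0.005,"dy":0.003,"dz":0.022,"roll":0,"grip":0},{"dx":0.018,"dy":-0.001,"dz":0.01,"roll":0,"grip":0},{"dx":0.018,"dy":-0.001,"dz":0.01,"roll":0,"grip":0},{"dx":0.012,"dy":-0.001,"dz":0.007,"roll":0,"grip":0},{"dx":0,"dy":0,"dz":0,"roll":0,"grip":0}]'|sed -n '2p;4p'
python3 -c "
from h import *
s=st();P=env.camera_params('wrist');a=env.read_camera('wrist')[...,::-1].copy();cv2.imwrite('pics/w6.png',a)
go((648,-56.5,31))"
```

```text
tool_pos: [648.7, -57.4, 34.6]
wrist_force: [-0.1, -0.4, 0.4]
t 28.95 pos [648.686 -57.395  34.604] grasp [646.236 -56.979  38.943] q [-0.171  0.136  2.096  0.004  0.389  1.564] gap 0.9999636153261162 gf 0.0 wf [-0.123 -0.432  0.393]
R [[0.856, -0.167, 0.49], [-0.145, -0.986, -0.083], [0.497, 0.0, -0.868]] tilt 29.81 az -9.6 yz 0.0 gap 0.9999636153261162
t 29.0 pos [647.206 -57.137  33.651] grasp [644.765 -56.723  37.995] q [-0.171  0.135  2.099  0.004  0.39   1.564] gap 1.0028435513506084 gf 0.0 wf [-0.192  0.307  0.726]
R [[0.857, -0.167, 0.488], [-0.145, -0.986, -0.083], [0.495, 0.0, -0.869]] tilt 29.68 az -9.6 yz 0.0 gap 1.0028435513506084
[648.  -56.5  31. ] -> [-0.7 -0.8  7.6] n 1.0
```

```bash
python3 -m pendant '[{"dx":0,"dy":0,"dz":0.006,"roll":0,"grip":0},{"dx":0,"dy":0,"dz":0,"roll":0,"grip":0.3},{"dx":0,"dy":0,"dz":0,"roll":0,"grip":1},{"dx":0,"dy":0,"dz":0,"roll":0,"grip":1},{"dx":0,"dy":0,"dz":0,"roll":0,"grip":1}]' 60
python3 -m pendant '[{"dx":0,"dy":0,"dz":0,"roll":0,"grip":1},{"dx":0,"dy":0,"dz":0,"roll":0,"grip":1},{"dx":0.003,"dy":0,"dz":-0.005,"roll":0,"grip":1},{"dx":0,"dy":0,"dz":0,"roll":0,"grip":1}]'
python3 -c "
from h import *
st()"
```

```text
time: 29.5
tool_pos: [648.7, -57.4, 26.9]
eef_rot: [[0.858, -0.167, 0.486], [-0.145, -0.986, -0.083], [0.493, 0.0, -0.87]]
wrist_force: [-1.5, 1.0, 2.3]
finger_gap: 0.652
gripper_force: 63.8
time: 29.9
tool_pos: [649.2, -57.6, 32.9]
eef_rot: [[0.858, -0.167, 0.487], [-0.145, -0.986, -0.083], [0.493, 0.0, -0.87]]
wrist_force: [-0.1, -0.1, -1.5]
finger_gap: 0.651
gripper_force: 63.8
t 29.9 pos [649.215 -57.578  32.874] grasp [646.783 -57.164  37.223] q [-0.171  0.141  2.093  0.004  0.392  1.564] gap 0.6510840514964968 gf 63.75937342643738 wf [-0.057 -0.122 -1.497]
R [[0.858, -0.167, 0.487], [-0.145, -0.986, -0.083], [0.493, 0.0, -0.87]] tilt 29.57 az -9.6 yz 0.0 gap 0.6510840514964968
```

```bash
python3 -m pendant '[{"dx":-0.012,"dy":0.001,"dz":-0.008,"roll":0,"grip":1},{"dx":-0.022,"dy":0.002,"dz":-0.015,"roll":0,"grip":1},{"dx":-0.025,"dy":0.002,"dz":-0.017,"roll":0,"grip":1},{"dx":-0.012,"dy":0.001,"dz":-0.008,"roll":0,"grip":1},{"dx":0.012,"dy":0,"dz":-0.022,"roll":0,"grip":1}]' | sed -n '2p;4p;6p'
python3 -m pendant '[{"dx":0.017,"dy":0,"dz":-0.03,"roll":0,"grip":1},{"dx":0.017,"dy":0,"dz":-0.03,"roll":0,"grip":1},{"dx":0.012,"dy":0,"dz":-0.022,"roll":0,"grip":1},{"dx":0,"dy":0,"dz":0,"roll":0,"grip":1}]' | sed -n '2p;4p;6p'
python3 -c "
from h import *
go((517,271,160),(517,271,50),(517,271,38))"
```

```text
tool_pos: [557.5, -48.1, 58.6]
wrist_force: [0.2, -0.3, -2.4]
gripper_force: 64.0
tool_pos: [565.7, -49.5, 163.9]
wrist_force: [1.4, -0.2, -1.2]
gripper_force: 64.0
t 30.8 pos [565.714 -49.48  163.864] grasp [563.243 -49.06  168.19 ] q [-0.186 -0.264  2.22   0.014  0.66   1.544] gap 0.648838408595578 gf 64.01282072067261 wf [ 1.392 -0.234 -1.23 ]
R [[0.853, -0.167, 0.494], [-0.144, -0.986, -0.084], [0.501, 0.0, -0.865]] tilt 30.09 az -9.7 yz 0.0 gap 0.648838408595578
[517. 271. 160.] -> [ -89.8 -307.8  -42.7] n 7.0
[517. 271.  50.] -> [-55.2  -0.   95.2] n 3.0
[517. 271.  38.] -> [-6.  -0.  10.4] n 1.0
```

```bash
python3 -m pendant '[{"dx":-0.006,"dy":-0.022,"dz":-0.003,"roll":0,"grip":1},{"dx":-0.01,"dy":-0.034,"dz":-0.005,"roll":0,"grip":1},{"dx":-0.011,"dy":-0.038,"dz":-0.005,"roll":0,"grip":1},{"dx":-0.011,"dy":-0.038,"dz":-0.005,"roll":0,"grip":1},{"dx":-0.011,"dy":-0.038,"dz":-0.005,"roll":0,"grip":1}]'| sed -n '2p'
python3 -m pendant '[{"dx":-0.011,"dy":-0.038,"dz":-0.005,"roll":0,"grip":1},{"dx":-0.011,"dy":-0.038,"dz":-0.005,"roll":0,"grip":1},{"dx":-0.01,"dy":-0.034,"dz":-0.005,"roll":0,"grip":1},{"dx":-0.008,"dy":-0.027,"dz":-0.004,"roll":0,"grip":1},{"dx":0,"dy":0,"dz":0,"roll":0,"grip":1}]'| sed -n '2p'
python3 -c "
from h import *
go((517,271,55),(517,271,42))"
```

```text
tool_pos: [536.5, 128.7, 151.3]
tool_pos: [516.0, 272.7, 148.2]
t 31.8 pos [515.996 272.702 148.161] grasp [513.578 273.107 152.519] q [ 0.536 -0.118  2.123 -0.464  0.787  2.543] gap 0.6535203265408855 gf 64.133141040802 wf [-0.273 -0.033 -2.198]
R [[0.86, -0.163, 0.484], [-0.141, -0.987, -0.081], [0.49, 0.001, -0.872]] tilt 29.37 az -9.5 yz 0.001 gap 0.6535203265408855
[517. 271.  55.] -> [-44.6   1.4  86.8] n 3.0
[517. 271.  42.] -> [-6.4 -0.  11.3] n 1.0
```

```bash
python3 -m pendant '[{"dx":-0.011,"dy":0,"dz":0.022,"roll":0,"grip":1},{"dx":-0.017,"dy":0.001,"dz":0.033,"roll":0,"grip":1},{"dx":-0.014,"dy":0,"dz":0.027,"roll":0,"grip":1},{"dx":-0.004,"dy":0,"dz":0.007,"roll":0,"grip":1},{"dx":0,"dy":0,"dz":0,"roll":0,"grip":1}]'| sed -n '2p;4p'
python3 -m pendant '[{"dx":-0.003,"dy":0,"dz":0.006,"roll":0,"grip":1},{"dx":0,"dy":0,"dz":0,"roll":0,"grip":1}]'| sed -n '2p;4p'
python3 -m pendant '[{"dx":0,"dy":0,"dz":0,"roll":0,"grip":1}]'| sed -n '2p;4p'
```

```text
tool_pos: [519.6, 266.9, 47.7]
wrist_force: [0.1, -0.5, -1.1]
tool_pos: [522.3, 268.6, 45.1]
wrist_force: [0.2, 0.2, -1.3]
tool_pos: [522.4, 268.8, 45.6]
wrist_force: [0.2, -0.6, -0.8]
```

```bash
python3 -m pendant '[{"dx":-0.0035,"dy":-0.001,"dz":0.006,"roll":0,"grip":1},{"dx":0,"dy":0,"dz":0,"roll":0,"grip":1}]'| sed -n '2p;4p'
python3 -m pendant '[{"dx":-0.002,"dy":0,"dz":0.003,"roll":0,"grip":1},{"dx":0,"dy":0,"dz":0,"roll":0,"grip":1}]'| sed -n '2p;4p'
python3 -m pendant '[{"dx":-0.001,"dy":0,"dz":0.002,"roll":0,"grip":1},{"dx":0,"dy":0,"dz":0,"roll":0,"grip":1}]'| sed -n '2p;4p'
```

```text
tool_pos: [521.4, 269.3, 36.8]
wrist_force: [-0.0, -0.6, -2.2]
tool_pos: [521.1, 269.3, 33.0]
wrist_force: [0.3, -0.5, -1.4]
tool_pos: [522.6, 269.8, 32.9]
wrist_force: [-2.1, -0.3, 5.0]
```

```bash
python3 -m pendant '[{"dx":0,"dy":0,"dz":0,"roll":0,"grip":0.3},{"dx":0,"dy":0,"dz":0,"roll":0,"grip":0.22},{"dx":0,"dy":0,"dz":0,"roll":0,"grip":0.2},{"dx":0,"dy":0,"dz":-0.02,"roll":0,"grip":0.2},{"dx":0,"dy":0,"dz":-0.04,"roll":0,"grip":0.2}]'|tail -3
python3 -m pendant '[{"dx":0.01,"dy":0,"dz":-0.045,"roll":0,"grip":0.2},{"dx":0.01,"dy":0,"dz":-0.045,"roll":0,"grip":0},{"dx":0,"dy":0,"dz":-0.02,"roll":0,"grip":0},{"dx":0,"dy":0,"dz":0,"roll":0,"grip":0}]' |head -2
python3 -c "
from h import *
s=st();P=env.camera_params('wrist');a=env.read_camera('wrist')[...,::-1].copy();cv2.imwrite('pics/w7.png',a)
import pickle;pickle.dump(P,open('w7.pkl','wb'))
print([proj('wrist',X,P) for X in [(520,357,86),(520,269,96),(482,150,42)]])
from kin import full
for g in [(482,150,30),(482,150,120),(450,-290,32),(450,-290,120),(450,-390,32),(465,-390,32)]:print(g,full(g,s['eef_rot']))
go((482,150,110))
"
```

```text
wrist_force: [1.3, 0.4, 0.7]
finger_gap: 0.801
gripper_force: 0.0
time: 34.1
tool_pos: [457.1, 282.2, 193.8]
t 34.1 pos [457.053 282.16  193.778] grasp [454.592 282.548 198.113] q [ 0.624 -0.276  2.176 -0.461  0.909  2.588] gap 1.0009883863618283 gf 0.0 wf [ 0.159  0.239 -0.017]
R [[0.855, -0.166, 0.492], [-0.147, -0.986, -0.078], [0.498, -0.006, -0.867]] tilt 29.89 az -9.0 yz -0.006 gap 1.0009883863618283
[array([184.268, 218.007]), array([285.318, 198.475]), array([408.938, 228.449])]
(482, 150, 30) [ 0.31 -0.13  2.38 -0.52  0.47  2.46]
(482, 150, 120) [ 0.31 -0.31  2.35 -0.37  0.67  2.29]
(450, -290, 32) [-0.82 -0.07  2.32  0.63  0.55  0.43]
(450, -290, 120) [-0.82 -0.24  2.29  0.48  0.73  0.61]
(450, -390, 32) [-0.96  0.09  2.16  0.67  0.62  0.28]
(465, -390, 32) [-0.94  0.11  2.14  0.66  0.61  0.31]
t 34.15 pos [456.376 281.247 190.813] grasp [453.931 281.648 195.157] q [ 0.623 -0.274  2.178 -0.461  0.908  2.588] gap 0.996138360183643 gf 0.0 wf [ 0.484 -0.382 -0.417]
R [[0.856, -0.166, 0.489], [-0.146, -0.986, -0.08], [0.495, -0.003, -0.869]] tilt 29.7 az -9.3 yz -0.003 gap 0.996138360183643
[482. 150. 110.] -> [  1.  125.4  98.3] n 4.0
```

View pics/w7.png

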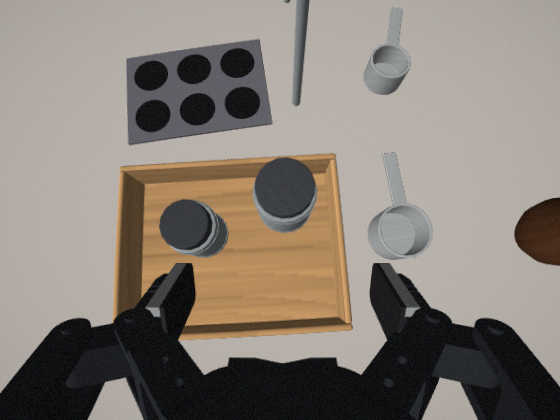

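Run:
```python
from h import *
import pickle
P=pickle.load(open('w7.pkl','rb'))
print(plane('wrist',(404.5,231),42,P),plane('wrist',(390,61),36,P), 'small tri',tri([ray('wrist',(390,61),P),ray('top',(236.8,167.5)),ray('scene',(299.4,152.6))]),'big tri',tri([ray('wrist',(404.5,231),P),ray('top',(223,246)),ray('scene',(215.3,165.3))]))
go((455,156,100),(482,151,29))
```

```text
[480.276 155.072  42.   ] [676.993 117.777  36.   ] small tri (array([677.352, 115.76 ,  34.001]), [np.float64(1.4110210758151833), np.float64(2.003915577229983), np.float64(0.6360539589847435)]) big tri (array([482.232, 151.891,  34.894]), [np.float64(1.4944219290779897), np.float64(0.6581097244961234), np.float64(1.7465679349950782)])
t 34.15 pos [456.376 281.247 190.813] grasp [453.931 281.648 195.157] q [ 0.623 -0.274  2.178 -0.461  0.908  2.588] gap 0.996138360183643 gf 0.0 wf [ 0.484 -0.382 -0.417]
R [[0.856, -0.166, 0.489], [-0.146, -0.986, -0.08], [0.495, -0.003, -0.869]] tilt 29.7 az -9.3 yz -0.003 gap 0.996138360183643
[455. 156. 100.] -> [-27.9 124.   93.3] n 4.0
[482. 151.  29.] -> [-11.3   0.6  75.3] n 2.0
```

```bash
python3 -m pendant '[{"dx":-0.005,"dy":0.025,"dz":0.01,"roll":0,"grip":0.15},{"dx":-0.007,"dy":0.033,"dz":0.02,"roll":0,"grip":0.15},{"dx":-0.007,"dy":0.033,"dz":0.03,"roll":0,"grip":0.15},{"dx":-0.007,"dy":0.032,"dz":0.03,"roll":0,"grip":0.15},{"dx":0,"dy":0,"dz":0,"roll":0,"grip":0.15}]'|sed -n '2p;4p'
python3 -c "
from h import *
go((482,152,29))"
```

```text
tool_pos: [452.0, 150.5, 89.3]
wrist_force: [-1.2, -1.1, -0.9]
t 34.65 pos [452.036 150.525  89.34 ] grasp [449.667 150.974  93.72 ] q [ 0.343 -0.338  2.409 -0.405  0.667  2.355] gap 0.8478781313013896 gf 0.0 wf [-1.237 -1.074 -0.867]
R [[0.863, -0.173, 0.474], [-0.148, -0.985, -0.09], [0.482, 0.008, -0.876]] tilt 28.83 az -10.7 yz 0.008 gap 0.8478781313013896
[482. 152.  29.] -> [-3.4 -7.1 71.9] n 2.0
```

```bash
python3 -m pendant '[{"dx":-0.001,"dy":-0.003,"dz":0.025,"roll":0,"grip":0.15},{"dx":-0.001,"dy":-0.003,"dz":0.03,"roll":0,"grip":0.15},{"dx":-0.001,"dy":0,"dz":0.013,"roll":0,"grip":0.15},{"dx":0,"dy":0,"dz":0,"roll":0,"grip":0.15},{"dx":0,"dy":0,"dz":0,"roll":0,"grip":0.15}]'|sed -n '2p;4p'
python3 -c "
from h import *
s=st();P=env.camera_params('wrist');a=env.read_camera('wrist')[...,::-1].copy();cv2.imwrite('pics/w8.png',a)
g=cv2.cvtColor(a,cv2.COLOR_BGR2GRAY)
print(proj('wrist',(482,152,42),P),[proj('wrist',(482+dx,152+dy,42),P).round() for dx,dy in((28,0),(-28,0),(0,28),(0,-28))])
print(g[270,195:372:4].tolist())
go((482,152,29))"
```

```text
tool_pos: [488.0, 156.4, 36.5]
wrist_force: [0.2, -0.3, 0.4]
t 35.15 pos [487.996 156.406  36.502] grasp [485.573 156.821  40.856] q [ 0.325 -0.135  2.361 -0.5    0.508  2.453] gap 0.846613117522128 gf 0.0 wf [ 0.157 -0.312  0.369]
R [[0.859, -0.167, 0.485], [-0.145, -0.986, -0.083], [0.492, 0.001, -0.871]] tilt 29.45 az -9.7 yz 0.001 gap 0.846613117522128
[292.99  292.749] [array([283., 232.]), array([304., 357.]), array([232., 303.]), array([353., 282.])]
[59, 10, 13, 7, 163, 163, 163, 162, 161, 162, 140, 146, 61, 62, 132, 145, 145, 144, 147, 145, 147, 147, 147, 149, 150, 145, 146, 145, 149, 146, 149, 150, 151, 135, 138, 140, 160, 126, 161, 162, 141, 26, 28, 15, 59]
t 35.2 pos [488.414 156.629  37.417] grasp [485.983 157.041  41.767] q [ 0.325 -0.137  2.361 -0.5    0.508  2.453] gap 0.8512371800587616 gf 0.0 wf [0.1   0.436 0.092]
R [[0.858, -0.167, 0.486], [-0.145, -0.986, -0.082], [0.493, 0.0, -0.87]] tilt 29.54 az -9.6 yz 0.0 gap 0.8512371800587616
[482. 152.  29.] -> [-9.   5.6  9.6] n 1.0
```

```bash
python3 -m pendant '[{"dx":-0.005,"dy":0.003,"dz":0.005,"roll":0,"grip":0.15},{"dx":-0.003,"dy":0.002,"dz":0.004,"roll":0,"grip":0.15},{"dx":0,"dy":0,"dz":0,"roll":0,"grip":0.15},{"dx":0,"dy":0,"dz":0,"roll":0,"grip":0.3}]' 30|sed -n '2p;4p'
python3 -m pendant '[{"dx":0,"dy":0,"dz":0,"roll":0,"grip":1},{"dx":0,"dy":0,"dz":0,"roll":0,"grip":1},{"dx":0,"dy":0,"dz":0,"roll":0,"grip":1},{"dx":0,"dy":0,"dz":0,"roll":0,"grip":1}]' 30
python3 -m pendant '[{"dx":0.006,"dy":0,"dz":-0.01,"roll":0,"grip":1},{"dx":0.015,"dy":0,"dz":-0.026,"roll":0,"grip":1},{"dx":0.02,"dy":0,"dz":-0.035,"roll":0,"grip":1},{"dx":0.015,"dy":0,"dz":-0.026,"roll":0,"grip":1},{"dx":0,"dy":0,"dz":0,"roll":0,"grip":1}]'
python3 -c "
from h import *
go((500,-100,150),(462,-385,130),(462,-385,45))"
```

```text
tool_pos: [484.9, 151.7, 25.5]
wrist_force: [0.0, 0.2, 0.5]
time: 36.0
tool_pos: [485.4, 152.0, 26.1]
eef_rot: [[0.857, -0.167, 0.487], [-0.145, -0.986, -0.082], [0.494, -0.0, -0.87]]
wrist_force: [-2.3, -0.4, 4.9]
finger_gap: 0.648
gripper_force: 32.2
time: 36.5
tool_pos: [489.1, 152.8, 143.8]
eef_rot: [[0.853, -0.167, 0.495], [-0.147, -0.986, -0.08], [0.501, -0.005, -0.865]]
wrist_force: [1.4, 0.2, -0.5]
finger_gap: 0.651
gripper_force: 32.2
t 36.5 pos [489.064 152.779 143.79 ] grasp [486.589 153.177 148.116] q [ 0.315 -0.342  2.316 -0.353  0.724  2.268] gap 0.650741174836212 gf 32.208282854408026 wf [ 1.422  0.244 -0.529]
R [[0.853, -0.167, 0.495], [-0.147, -0.986, -0.08], [0.501, -0.005, -0.865]] tilt 30.09 az -9.1 yz -0.005 gap 0.650741174836212
[ 500. -100.  150.] -> [ 49.5 247.4  25.2] n 6.0
[ 462. -385.  130.] -> [ -0.6 287.4  21.2] n 7.0
[ 462. -385.   45.] -> [-42.6   0.4  73.5] n 2.0
```

```bash
python3 -m pendant '[{"dx":0.003,"dy":0.02,"dz":0.001,"roll":0,"grip":1},{"dx":0.003,"dy":0.034,"dz":0.001,"roll":0,"grip":1},{"dx":0.003,"dy":0.037,"dz":0.002,"roll":0,"grip":1},{"dx":0.003,"dy":0.037,"dz":0.002,"roll":0,"grip":1},{"dx":0.003,"dy":0.037,"dz":0.002,"roll":0,"grip":1}]'| sed -n '2p'
python3 -m pendant '[{"dx":0.003,"dy":0.038,"dz":0.002,"roll":0,"grip":1},{"dx":0.003,"dy":0.038,"dz":0.002,"roll":0,"grip":1},{"dx":0.003,"dy":0.038,"dz":0.002,"roll":0,"grip":1},{"dx":0.003,"dy":0.038,"dz":0.002,"roll":0,"grip":1},{"dx":0.003,"dy":0.038,"dz":0.002,"roll":0,"grip":1}]'| sed -n '2p'
python3 -m pendant '[{"dx":0.003,"dy":0.038,"dz":0.002,"roll":0,"grip":1},{"dx":0.003,"dy":0.038,"dz":0.002,"roll":0,"grip":1},{"dx":0.003,"dy":0.038,"dz":0.002,"roll":0,"grip":1},{"dx":0.003,"dy":0.035,"dz":0.002,"roll":0,"grip":1},{"dx":0.002,"dy":0.02,"dz":0,"roll":0,"grip":1}]'| sed -n '2p'
python3 -m pendant '[{"dx":0,"dy":0,"dz":0,"roll":0,"grip":1},{"dx":0,"dy":0,"dz":0,"roll":0,"grip":1}]'| sed -n '2p'
python3 -c "
from h import *
go((452,-392,60),(452,-392,35))"
```

```text
tool_pos: [473.9, -14.9, 136.2]
tool_pos: [459.8, -205.3, 135.0]
tool_pos: [447.5, -375.4, 134.7]
tool_pos: [448.0, -372.7, 134.9]
t 38.2 pos [ 447.974 -372.728  134.866] grasp [ 445.552 -372.325  139.222] q [-0.943 -0.128  2.157  0.503  0.797  0.498] gap 0.6503473500611695 gf 32.26960686966777 wf [ 0.357  0.081 -0.007]
R [[0.859, -0.168, 0.484], [-0.147, -0.986, -0.08], [0.491, -0.002, -0.871]] tilt 29.41 az -9.4 yz -0.002 gap 0.6503473500611695
[ 452. -392.   60.] -> [-30.5  18.5  73.7] n 2.0
[ 452. -392.   35.] -> [-12.3   0.1  21.8] n 1.0
```

```bash
python3 -m pendant '[{"dx":-0.01,"dy":0.006,"dz":0.02,"roll":0,"grip":1},{"dx":-0.012,"dy":0.007,"dz":0.03,"roll":0,"grip":1},{"dx":-0.009,"dy":0.005,"dz":0.024,"roll":0,"grip":1},{"dx":-0.003,"dy":0,"dz":0.006,"roll":0,"grip":1},{"dx":0,"dy":0,"dz":0,"roll":0,"grip":1}]'| sed -n '2p;4p'
python3 -m pendant '[{"dx":-0.003,"dy":0,"dz":0.006,"roll":0,"grip":1},{"dx":0,"dy":0,"dz":0,"roll":0,"grip":1}]'| sed -n '2p;4p'
python3 -c "
from h import *
go((452,-392,35))"
```

```text
tool_pos: [455.0, -390.6, 48.5]
wrist_force: [0.6, -0.2, -0.9]
tool_pos: [456.1, -392.7, 44.4]
wrist_force: [0.4, 0.2, -0.7]
t 38.9 pos [ 456.127 -392.732   44.38 ] grasp [ 453.693 -392.317   48.728] q [-0.954  0.064  2.153  0.625  0.64   0.329] gap 0.6540162728368096 gf 32.297186739742756 wf [ 0.425  0.249 -0.745]
R [[0.857, -0.167, 0.487], [-0.145, -0.986, -0.083], [0.494, 0.001, -0.87]] tilt 29.6 az -9.7 yz 0.001 gap 0.6540162728368096
[ 452. -392.   35.] -> [-8.3 -0.  11.1] n 1.0
```

```bash
python3 -m pendant '[{"dx":-0.004,"dy":0,"dz":0.006,"roll":0,"grip":1},{"dx":-0.002,"dy":0,"dz":0.003,"roll":0,"grip":1},{"dx":0,"dy":0,"dz":0,"roll":0,"grip":1}]'| sed -n '2p;4p'
python3 -m pendant '[{"dx":-0.001,"dy":0,"dz":0.002,"roll":0,"grip":1},{"dx":0,"dy":0,"dz":0,"roll":0,"grip":1}]'| sed -n '2p;4p'
python3 -m pendant '[{"dx":-0.001,"dy":0,"dz":0.002,"roll":0,"grip":1},{"dx":0,"dy":0,"dz":0,"roll":0,"grip":1}]'| sed -n '2p;4p'
```

```text
tool_pos: [454.7, -392.4, 32.3]
wrist_force: [-0.4, 0.4, -1.1]
tool_pos: [455.1, -392.8, 30.5]
wrist_force: [0.5, 0.1, 0.3]
tool_pos: [456.1, -393.6, 30.1]
wrist_force: [-1.6, 1.8, 6.4]
```

```bash
python3 -m pendant '[{"dx":0,"dy":0,"dz":0,"roll":0,"grip":0.3},{"dx":0,"dy":0,"dz":0,"roll":0,"grip":0.2},{"dx":0,"dy":0,"dz":0,"roll":0,"grip":0.2},{"dx":0,"dy":0,"dz":-0.015,"roll":0,"grip":0.2},{"dx":0,"dy":0,"dz":-0.035,"roll":0,"grip":0.2}]'|tail -3
python3 -m pendant '[{"dx":0.015,"dy":0,"dz":-0.045,"roll":0,"grip":0.2},{"dx":0.02,"dy":0,"dz":-0.04,"roll":0,"grip":0},{"dx":0,"dy":0,"dz":0,"roll":0,"grip":0},{"dx":0,"dy":0,"dz":0,"roll":0,"grip":0}]' |head -2
python3 -c "
from h import *
s=st();P=env.camera_params('wrist');a=env.read_camera('wrist')[...,::-1].copy();cv2.imwrite('pics/w9.png',a)
go((560,120,140),(580,130,32))
from kin import full
for g in [(580,130,32),(673,115.5,30),(640,120,36)]:print(g,full(g,s['eef_rot']))
"
```

```text
wrist_force: [0.3, -0.9, 0.6]
finger_gap: 0.805
gripper_force: 0.0
time: 40.5
tool_pos: [420.0, -387.5, 165.1]
t 40.5 pos [ 420.016 -387.536  165.054] grasp [ 417.577 -387.109  169.398] q [-1.01  -0.188  2.155  0.5    0.875  0.461] gap 1.0010561474613486 gf 0.0 wf [ 0.083  0.004 -0.349]
R [[0.857, -0.167, 0.488], [-0.144, -0.986, -0.085], [0.495, 0.003, -0.869]] tilt 29.69 az -9.9 yz 0.003 gap 1.0010561474613486
t 40.55 pos [ 419.48  -386.536  162.849] grasp [ 417.05  -386.124  167.199] q [-1.01  -0.186  2.156  0.5    0.876  0.461] gap 0.9961666403798484 gf 0.0 wf [ 1.01   0.624 -0.523]
R [[0.858, -0.167, 0.486], [-0.145, -0.986, -0.082], [0.493, 0.0, -0.87]] tilt 29.54 az -9.6 yz 0.0 gap 0.9961666403798484
[560. 120. 140.] -> [  35.7 -522.9   51.4] n 11.0
[580. 130.  32.] -> [-37.5 -13.2 102.9] n 3.0
(580, 130, 32) [ 0.21  0.06  2.19 -0.45  0.44  2.31]
(673, 115.5, 30) [ 0.15  0.23  2.   -0.38  0.44  2.19]
(640, 120, 36) [ 0.17  0.16  2.07 -0.4   0.44  2.22]
```

```bash
python3 -m pendant '[{"dx":0.003,"dy":-0.025,"dz":0.003,"roll":0,"grip":0},{"dx":0.003,"dy":-0.037,"dz":0.004,"roll":0,"grip":0},{"dx":0.003,"dy":-0.039,"dz":0.004,"roll":0,"grip":0},{"dx":0.003,"dy":-0.039,"dz":0.004,"roll":0,"grip":0},{"dx":0.003,"dy":-0.039,"dz":0.004,"roll":0,"grip":0}]'| sed -n '2p'
python3 -m pendant '[{"dx":0.003,"dy":-0.039,"dz":0.004,"roll":0,"grip":0},{"dx":0.003,"dy":-0.039,"dz":0.004,"roll":0,"grip":0},{"dx":0.003,"dy":-0.039,"dz":0.004,"roll":0,"grip":0},{"dx":0.003,"dy":-0.039,"dz":0.004,"roll":0,"grip":0},{"dx":0.003,"dy":-0.039,"dz":0.004,"roll":0,"grip":0}]'| sed -n '2p'
python3 -m pendant '[{"dx":0.003,"dy":-0.039,"dz":0.004,"roll":0,"grip":0},{"dx":0.003,"dy":-0.039,"dz":0.004,"roll":0,"grip":0},{"dx":0.002,"dy":-0.035,"dz":0.003,"roll":0,"grip":0},{"dx":0.002,"dy":-0.033,"dz":0.003,"roll":0,"grip":0},{"dx":0,"dy":0,"dz":0,"roll":0,"grip":0}]'| sed -n '2p'
python3 -c "
from h import *
go((580,131,60))
"
```

```text
tool_pos: [470.8, -211.8, 151.0]
tool_pos: [525.7, -23.6, 141.1]
tool_pos: [565.8, 119.0, 133.7]
t 42.05 pos [565.814 118.953 133.687] grasp [563.4   119.355 138.047] q [ 0.192 -0.164  2.19  -0.286  0.651  2.113] gap 0.9997783007836923 gf 0.0 wf [-0.405 -0.076 -0.375]
R [[0.861, -0.162, 0.483], [-0.141, -0.987, -0.08], [0.489, 0.001, -0.872]] tilt 29.3 az -9.5 yz 0.001 gap 0.9997783007836923
[580. 131.  60.] -> [-25.6 -14.3  75.1] n 2.0
```

```bash
python3 -m pendant '[{"dx":-0.01,"dy":-0.005,"dz":0.025,"roll":0,"grip":0},{"dx":-0.012,"dy":-0.006,"dz":0.032,"roll":0,"grip":0},{"dx":-0.01,"dy":-0.004,"dz":0.028,"roll":0,"grip":0},{"dx":-0.003,"dy":0,"dz":0.005,"roll":0,"grip":0},{"dx":0,"dy":0,"dz":0,"roll":0,"grip":0}]'| sed -n '2p'
python3 -c "
from h import *
s=st();P=env.camera_params('wrist');a=env.read_camera('wrist')[...,::-1].copy();cv2.imwrite('pics/w10.png',a)
c=(677,115.5,36);u=proj('wrist',c,P);print(u,[proj('wrist',(677+dx,115.5+dy,z),P).round() for dx,dy,z in((24,0,36),(-24,0,36),(0,24,36),(0,-24,36),(-24,0,0))])
g=cv2.cvtColor(a,cv2.COLOR_BGR2GRAY)
d=cv2.absdiff(g,cv2.medianBlur(g,101));print(g[int(u[1]),int(u[0])-80:int(u[0])+80:4].tolist());print(g[0:int(u[1])+110:4,int(u[0])].tolist())
go((580,131,30),(673,115.5,30))
"
```

```text
tool_pos: [580.8, 127.3, 38.2]
t 42.55 pos [580.814 127.307  38.211] grasp [578.407 127.727  42.574] q [ 0.205  0.038  2.192 -0.412  0.466  2.271] gap 1.0019083747658912 gf 0.0 wf [ 0.847  1.415 -0.831]
R [[0.86, -0.167, 0.481], [-0.145, -0.986, -0.084], [0.489, 0.002, -0.873]] tilt 29.25 az -9.9 yz 0.002 gap 1.0019083747658912
[273.028  98.901] [array([266.,  62.]), array([280., 139.]), array([230., 106.]), array([316.,  92.]), array([281., 162.])]
[140, 140, 142, 141, 140, 139, 139, 139, 142, 134, 69, 50, 51, 53, 55, 52, 61, 118, 121, 123, 125, 124, 125, 132, 113, 119, 120, 119, 117, 131, 100, 141, 143, 141, 143, 141, 141, 142, 139, 142]
[136, 136, 139, 136, 136, 137, 140, 141, 139, 134, 125, 118, 121, 121, 123, 121, 122, 82, 82, 86, 83, 86, 84, 85, 124, 124, 125, 121, 120, 119, 122, 121, 118, 120, 124, 81, 81, 83, 78, 83, 121, 139, 144, 141, 140, 143, 145, 142, 143, 145, 141, 141]
t 42.6 pos [582.205 127.584  40.345] grasp [579.783 128.     44.699] q [ 0.205  0.036  2.191 -0.412  0.466  2.271] gap 0.9983725797195847 gf 0.0 wf [0.258 0.587 0.051]
R [[0.859, -0.168, 0.485], [-0.145, -0.986, -0.083], [0.492, 0.001, -0.871]] tilt 29.45 az -9.7 yz 0.001 gap 0.9983725797195847
[580. 131.  30.] -> [-7.5 -3.  12.7] n 1.0
[673.  115.5  30. ] -> [82.1 -0.3 46.3] n 2.0
```

```bash
python3 -m pendant '[{"dx":-0.007,"dy":-0.003,"dz":0.012,"roll":0,"grip":0},{"dx":0.025,"dy":0,"dz":0.014,"roll":0,"grip":0},{"dx":0.025,"dy":0,"dz":0.014,"roll":0,"grip":0},{"dx":0.02,"dy":0,"dz":0.011,"roll":0,"grip":0},{"dx":0,"dy":0,"dz":0,"roll":0,"grip":0}]'| sed -n '2p;4p'
python3 -m pendant '[{"dx":0,"dy":0,"dz":0,"roll":0,"grip":0}]'| sed -n '2p;4p'
python3 -c "
from h import *
go((673,115.5,29))
"
```

```text
tool_pos: [666.5, 117.2, 32.0]
wrist_force: [0.1, 0.2, 0.1]
tool_pos: [662.9, 117.5, 29.6]
wrist_force: [0.7, 1.0, -1.1]
t 43.2 pos [662.904 117.474  29.564] grasp [660.465 117.888  33.909] q [ 0.157  0.205  2.026 -0.377  0.444  2.2  ] gap 0.9994228209137429 gf 0.0 wf [ 0.741  1.036 -1.105]
R [[0.857, -0.168, 0.488], [-0.146, -0.986, -0.083], [0.495, -0.0, -0.869]] tilt 29.66 az -9.6 yz -0.0 gap 0.9994228209137429
[673.  115.5  29. ] -> [ 8.7  0.3 10.6] n 1.0
```

```bash
python3 -m pendant '[{"dx":0.005,"dy":0,"dz":0.006,"roll":0,"grip":0},{"dx":0.004,"dy":0,"dz":0.004,"roll":0,"grip":0},{"dx":0,"dy":0,"dz":0,"roll":0,"grip":0.3},{"dx":0,"dy":0,"dz":0,"roll":0,"grip":0.4}]' 30| sed -n '2p;4p'
python3 -m pendant '[{"dx":0,"dy":0,"dz":0,"roll":0,"grip":1},{"dx":0,"dy":0,"dz":0,"roll":0,"grip":1},{"dx":0,"dy":0,"dz":0,"roll":0,"grip":1},{"dx":0,"dy":0,"dz":0,"roll":0,"grip":1}]' 30
python3 -m pendant '[{"dx":0.005,"dy":0,"dz":-0.009,"roll":0,"grip":1},{"dx":0,"dy":0,"dz":0,"roll":0,"grip":1}]'
python3 -c "
from h import *
st()"
```

```text
tool_pos: [674.5, 115.7, 23.3]
wrist_force: [-0.6, -0.7, -0.2]
time: 44.0
tool_pos: [674.8, 115.7, 23.7]
eef_rot: [[0.858, -0.167, 0.486], [-0.145, -0.986, -0.082], [0.493, 0.0, -0.87]]
wrist_force: [-1.2, 1.0, 0.9]
finger_gap: 0.547
gripper_force: 31.0
time: 44.2
tool_pos: [675.7, 115.8, 35.7]
eef_rot: [[0.856, -0.167, 0.489], [-0.145, -0.986, -0.082], [0.495, -0.001, -0.869]]
wrist_force: [-0.2, 0.7, 0.0]
finger_gap: 0.547
gripper_force: 31.0
t 44.2 pos [675.742 115.827  35.662] grasp [673.3   116.237  40.005] q [ 0.15   0.218  1.997 -0.359  0.455  2.175] gap 0.5471164795769434 gf 30.994775891304016 wf [-0.177  0.711  0.009]
R [[0.856, -0.167, 0.489], [-0.145, -0.986, -0.082], [0.495, -0.001, -0.869]] tilt 29.69 az -9.5 yz -0.001 gap 0.5471164795769434
```

```bash
python3 -m pendant '[{"dx":-0.012,"dy":0,"dz":-0.008,"roll":0,"grip":1},{"dx":-0.025,"dy":0,"dz":-0.017,"roll":0,"grip":1},{"dx":-0.03,"dy":0,"dz":-0.02,"roll":0,"grip":1},{"dx":-0.03,"dy":0,"dz":-0.02,"roll":0,"grip":1},{"dx":-0.01,"dy":0,"dz":-0.02,"roll":0,"grip":1}]' | sed -n '2p;4p;6p'
python3 -m pendant '[{"dx":0.008,"dy":0.005,"dz":-0.03,"roll":0,"grip":1},{"dx":0.013,"dy":0.015,"dz":-0.03,"roll":0,"grip":1},{"dx":0.013,"dy":0.02,"dz":-0.02,"roll":0,"grip":1},{"dx":0,"dy":0.02,"dz":0,"roll":0,"grip":1}]' | sed -n '2p;4p;6p'
python3 -c "
from h import *
go((450,-290,125))"
```

```text
tool_pos: [537.5, 137.9, 52.6]
wrist_force: [0.4, 0.2, -0.4]
gripper_force: 31.1
tool_pos: [524.6, 80.9, 147.5]
wrist_force: [1.5, 0.0, -0.0]
gripper_force: 31.1
t 45.1 pos [524.566  80.855 147.492] grasp [522.091  81.259 151.818] q [ 0.121 -0.322  2.294 -0.226  0.674  2.001] gap 0.5475158462587054 gf 31.076306118629873 wf [ 1.462  0.01  -0.046]
R [[0.853, -0.166, 0.495], [-0.145, -0.986, -0.081], [0.502, -0.003, -0.865]] tilt 30.11 az -9.3 yz -0.003 gap 0.5475158462587054
[ 450. -290.  125.] -> [-21.2 378.1  17.5] n 8.0
```

```bash
python3 -m pendant '[{"dx":-0.002,"dy":0.03,"dz":0.001,"roll":0,"grip":1},{"dx":-0.002,"dy":0.035,"dz":0.001,"roll":0,"grip":1},{"dx":-0.002,"dy":0.037,"dz":0.001,"roll":0,"grip":1},{"dx":-0.002,"dy":0.037,"dz":0.001,"roll":0,"grip":1},{"dx":-0.002,"dy":0.037,"dz":0.001,"roll":0,"grip":1}]'| sed -n '2p'
python3 -m pendant '[{"dx":-0.002,"dy":0.037,"dz":0.002,"roll":0,"grip":1},{"dx":-0.002,"dy":0.037,"dz":0.002,"roll":0,"grip":1},{"dx":-0.002,"dy":0.037,"dz":0.002,"roll":0,"grip":1},{"dx":-0.002,"dy":0.037,"dz":0.002,"roll":0,"grip":1},{"dx":-0.002,"dy":0.035,"dz":0.002,"roll":0,"grip":1}]'| sed -n '2p'
python3 -m pendant '[{"dx":-0.001,"dy":0.018,"dz":0.001,"roll":0,"grip":1},{"dx":0,"dy":0,"dz":0,"roll":0,"grip":1},{"dx":0,"dy":0,"dz":0,"roll":0,"grip":1}]'| sed -n '2p'
python3 -c "
from h import *
go((452,-288,50))"
```

```text
tool_pos: [485.8, -93.0, 132.6]
tool_pos: [451.4, -273.4, 119.0]
tool_pos: [448.4, -289.2, 117.1]
t 46.4 pos [ 448.363 -289.222  117.111] grasp [ 445.933 -288.809  121.462] q [-0.823 -0.25   2.293  0.466  0.731  0.624] gap 0.5467931269926972 gf 31.101370048709214 wf [ 0.306  0.188 -0.607]
R [[0.858, -0.168, 0.486], [-0.146, -0.986, -0.082], [0.493, -0.0, -0.87]] tilt 29.53 az -9.6 yz -0.0 gap 0.5467931269926972
[ 452. -288.   50.] -> [-30.1  -1.8  65.1] n 2.0
```

```bash
python3 -m pendant '[{"dx":-0.01,"dy":0,"dz":0.018,"roll":0,"grip":1},{"dx":-0.012,"dy":-0.001,"dz":0.027,"roll":0,"grip":1},{"dx":-0.009,"dy":-0.001,"dz":0.02,"roll":0,"grip":1},{"dx":-0.003,"dy":0,"dz":0.006,"roll":0,"grip":1},{"dx":0,"dy":0,"dz":0,"roll":0,"grip":1}]'| sed -n '2p;4p'
python3 -m pendant '[{"dx":0,"dy":0,"dz":0,"roll":0,"grip":1},{"dx":0,"dy":0,"dz":0,"roll":0,"grip":1}]'| sed -n '2p;4p'
```

```text
tool_pos: [454.0, -286.5, 37.6]
wrist_force: [-0.6, -0.3, -0.2]
tool_pos: [455.2, -288.8, 40.5]
wrist_force: [0.8, 0.3, -0.7]
```

Need TCP z about 27.7.

```bash
python3 -m pendant '[{"dx":-0.004,"dy":0,"dz":0.006,"roll":0,"grip":1},{"dx":-0.001,"dy":0,"dz":0.003,"roll":0,"grip":1},{"dx":0,"dy":0,"dz":0,"roll":0,"grip":1}]'| sed -n '2p;4p'
python3 -m pendant '[{"dx":-0.001,"dy":0,"dz":0.002,"roll":0,"grip":1},{"dx":0,"dy":0,"dz":0,"roll":0,"grip":1}]'| sed -n '2p;4p'
python3 -m pendant '[{"dx":-0.0005,"dy":0,"dz":0.001,"roll":0,"grip":1},{"dx":0,"dy":0,"dz":0,"roll":0,"grip":1}]'| sed -n '2p;4p'
```

```text
tool_pos: [454.1, -288.0, 27.8]
wrist_force: [0.4, -0.6, -1.1]
tool_pos: [455.5, -289.0, 27.6]
wrist_force: [-2.2, 1.9, 4.3]
tool_pos: [456.1, -289.4, 27.5]
wrist_force: [-4.5, 3.3, 11.9]
```

```bash
python3 -m pendant '[{"dx":0.0005,"dy":0,"dz":-0.001,"roll":0,"grip":0.4},{"dx":0,"dy":0,"dz":0,"roll":0,"grip":0.3},{"dx":0,"dy":0,"dz":0,"roll":0,"grip":0.3},{"dx":0,"dy":0,"dz":-0.015,"roll":0,"grip":0.3},{"dx":0,"dy":0,"dz":-0.035,"roll":0,"grip":0.3}]'|tail -3
python3 -m pendant '[{"dx":0.015,"dy":0,"dz":-0.045,"roll":0,"grip":0.3},{"dx":0.02,"dy":0,"dz":-0.045,"roll":0,"grip":0},{"dx":-0.01,"dy":0,"dz":-0.03,"roll":0,"grip":0},{"dx":0,"dy":0,"dz":0,"roll":0,"grip":0}]' |head -2
python3 - <<'E'
from h import *
st()
w=env.read_camera('wrist')[...,::-1];t=env.read_camera('top')[...,::-1]
t2=cv2.convertScaleAbs(t,alpha=1.5)
m=np.hstack([cv2.resize(w,(400,300)),cv2.resize(t2,(400,300))])
m=np.vstack([m,np.hstack([cv2.resize(t2[190:290,90:240],(400,267)),cv2.resize(t2[190:290,350:500],(400,267))])])
cv2.imwrite('pics/fin.png',m)
E
```

```text
wrist_force: [-0.8, 0.1, 0.2]
finger_gap: 0.7
gripper_force: 0.0
time: 48.7
tool_pos: [393.6, -279.5, 191.5]
t 48.7 pos [ 393.606 -279.542  191.51 ] grasp [ 391.151 -279.094  195.843] q [-0.914 -0.496  2.334  0.425  0.944  0.635] gap 0.9984800992862145 gf 0.0 wf [-0.083 -0.154  1.09 ]
R [[0.855, -0.168, 0.491], [-0.143, -0.986, -0.09], [0.499, 0.007, -0.867]] tilt 29.94 az -10.3 yz 0.007 gap 0.9984800992862145
```

View pics/fin.png

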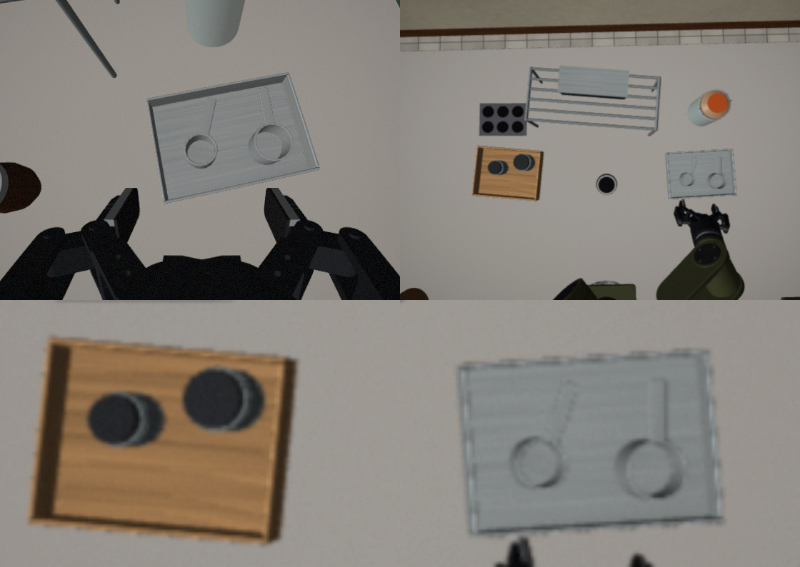

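The final picture shows both tins upright in the crate, with lids near (120,420) and (215,400). Both scoops are bowl up in the tray, near (535,462) and (648,468). The jar, mould and mate are unmoved and the gripper is clear.

```bash
python3 -c "
from workcell import env
print(env.sign_off())"
```

```text
the job is handed in; nothing more can be done
None
```

I handed the job in at about 49 s of robot time: both tins stand upright in the crate, both scoops are bowl up in the tray, and the rack, jar, mould and mate cup look untouched in the last picture; tin_small had to be set down once on the table and re-gripped on the way.

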